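# Froth the milk and lay out cups for a coffee order

### The job

Get the coffee order going: put the lid on the milk frother, twist it clockwise by its bar handle until it is fully tight, and press the start button. While the milk froths, lift cups one at a time straight up off the nested stacks and set one down gently, upright and in the middle of each saucer on the counter, leaving the cups you do not need standing in their stacks. When all the saucers are served, twist the lid loose, lift it off and lay it back in the middle of its mat, handle up; do not disturb the other things.

Things in the scene. Friction and masses are not known exactly. Their poses are not given: they have to be found in the camera images.
- lid: Loose frother lid, on its mat, handle up. Origin: centre of underside; z up; x along its handle. Disc 84 mm across, 14 mm thick, 0.2 to 0.3 kg. Bar handle on top: 76 mm long (x), 16 mm wide (y), from 14 to 48 mm above the underside. Two tabs in line with it, at +x and -x: 20 mm wide, their tops 5 mm above the underside, reaching 50 mm from the centre. Same turned half round.
- frother: Milk frother, fixed: steel jug 124 mm across, mouth up, with a black control block (70 x 76 mm, 108 mm tall) in front of it, centred 100 mm out on the frother's -x side. Origin on the jug's vertical axis at counter height; z up. The mouth's collar (inner diameter 106 mm, top 144 mm up) has two lugs, reaching in to radius 44 mm, overhanging the lid's seat.
- frother_seat (a point): Centre of the seat in the jug's mouth, 130 mm up: the lid's underside rests here. Seen from above, counter-clockwise from the frother's +x, lugs cover -24 to 39 and 156 to 219 degrees. The lid drops flat on the seat with its tabs between 55 and 135 degrees (66 is good).
- frother_stop (a point): A point on the collar, 56 mm out on the frother's +x side, 140 mm up. Turned clockwise from entry, the tabs slide under the lugs, which slope down and press the lid tight over the last 12 degrees or so (1 to 2 N m, no springing back), to a hard stop where tabs and handle lie along the frother's x axis: fully tight.
- lidmat: Fixed round cork mat on which the lid starts and ends, 120 mm across, 3 mm thick. Origin: centre of its underside.
- start (a joint): Start button's travel (m): 0 up, 0.006 fully down. It springs back; fully down takes about 5 N. Pressed means beyond 0.004.
- start_top (a point): Middle of the top face of the start button: a white round button 28 mm in diameter on top of the frother's control block, about 126 mm above the counter, 100 mm from the jug's axis. Pressed straight down.
- coasterA: Fixed black rubber mat under a stack of three cups, 84 mm across, 4 mm thick. Origin: centre of its underside.
- coasterB: Fixed black rubber mat, as coasterA, under a stack of two cups.
- cup1: White stoneware stacking cup, mouth up, 80 mm tall. Origin: centre of its underside; z up. The top 42 mm is a straight round band 62 mm across; below it the foot tapers from 55 to 44 mm. About 0.22 kg. Nested cups stick: a cup may drag up the one below until freed by small twists to and fro. Each stands 42 mm above the one it sits in. Starts in the stack on coasterA, at the bottom.
- cup2: Cup, the same as cup1. Starts in the stack on coasterA, second from the bottom.
- cup3: Cup, the same as cup1. Starts in the stack on coasterA, third from the bottom.
- cup4: Cup, the same as cup1. Starts in the stack on coasterB, at the bottom.
- cup5: Cup, the same as cup1. Starts in the stack on coasterB, second from the bottom.
- saucer1: White saucer lying loose on the counter, 100 mm across, 12 mm tall at its edge. Origin: centre of its underside; z up. Flat middle about 60 mm across, 5 mm above the underside: a cup set there has its underside at that height. 0.22 kg. May be absent.
- saucer2: Saucer, the same as saucer1. May be absent.
- saucer3: Saucer, the same as saucer1. May be absent.
- saucer4: Saucer, the same as saucer1. May be absent.
- shaker: Small steel shaker, 36 mm across, 64 mm tall, between saucers and stacks. Bystander, to be left alone. Origin: centre of its underside.
- cocoa: Small can, 60 mm across, 100 mm tall, behind the saucers. Bystander, to be left alone. Origin: centre of its underside.
- tamper: Steel tamper, 48 mm across, 79 mm tall, among lid, frother and saucers. Bystander, to be left alone. Origin: centre of its underside.
Things that resemble listed ones, but are neither listed nor needed, are in the scene too. What is meant by the lidmat is not green, pink or yellow, and is the larger of those in its own colour.

How it is judged:
On the way, in this order (a step that is already met when the one before it is completed fails the run):
1. the lid sits in the frother's collar, twisted clockwise until tight (angle between the x axis of lid and the x axis of frother, either way round below 0.1 rad and horizontal distance between lid and frother below 0.006 m and z of lid in the frame of frother between 0.126 and 0.134 m and angle between lid's own z axis and vertical below 0.05 rad), for 0.2 s.
2. the start button is pressed, with the lid tight (all of step 1 and value of joint start above 0.004 m), for 0.05 s.
3. every saucer has its cup, the spare cups stand in their stacks, the lid is still tight (all of step 1 and ((horizontal distance between cup1 and saucer1 below 0.011 m and z of cup1 in the frame of saucer1 between 0 and 0.01 m) or (horizontal distance between cup2 and saucer1 below 0.011 m and z of cup2 in the frame of saucer1 between 0 and 0.01 m) or (horizontal distance between cup3 and saucer1 below 0.011 m and z of cup3 in the frame of saucer1 between 0 and 0.01 m) or (horizontal distance between cup4 and saucer1 below 0.011 m and z of cup4 in the frame of saucer1 between 0 and 0.01 m) or (horizontal distance between cup5 and saucer1 below 0.011 m and z of cup5 in the frame of saucer1 between 0 and 0.01 m)) and ((horizontal distance between cup1 and saucer2 below 0.011 m and z of cup1 in the frame of saucer2 between 0 and 0.01 m) or (horizontal distance between cup2 and saucer2 below 0.011 m and z of cup2 in the frame of saucer2 between 0 and 0.01 m) or (horizontal distance between cup3 and saucer2 below 0.011 m and z of cup3 in the frame of saucer2 between 0 and 0.01 m) or (horizontal distance between cup4 and saucer2 below 0.011 m and z of cup4 in the frame of saucer2 between 0 and 0.01 m) or (horizontal distance between cup5 and saucer2 below 0.011 m and z of cup5 in the frame of saucer2 between 0 and 0.01 m)) and ((horizontal distance between cup1 and saucer3 below 0.011 m and z of cup1 in the frame of saucer3 between 0 and 0.01 m) or (horizontal distance between cup2 and saucer3 below 0.011 m and z of cup2 in the frame of saucer3 between 0 and 0.01 m) or (horizontal distance between cup3 and saucer3 below 0.011 m and z of cup3 in the frame of saucer3 between 0 and 0.01 m) or (horizontal distance between cup4 and saucer3 below 0.011 m and z of cup4 in the frame of saucer3 between 0 and 0.01 m) or (horizontal distance between cup5 and saucer3 below 0.011 m and z of cup5 in the frame of saucer3 between 0 and 0.01 m)) and ((horizontal distance between cup1 and saucer4 below 0.011 m and z of cup1 in the frame of saucer4 between 0 and 0.01 m) or (horizontal distance between cup2 and saucer4 below 0.011 m and z of cup2 in the frame of saucer4 between 0 and 0.01 m) or (horizontal distance between cup3 and saucer4 below 0.011 m and z of cup3 in the frame of saucer4 between 0 and 0.01 m) or (horizontal distance between cup4 and saucer4 below 0.011 m and z of cup4 in the frame of saucer4 between 0 and 0.01 m) or (horizontal distance between cup5 and saucer4 below 0.011 m and z of cup5 in the frame of saucer4 between 0 and 0.01 m)) and ((horizontal distance between cup1 and saucer1 below 0.011 m and z of cup1 in the frame of saucer1 between 0 and 0.01 m) or (horizontal distance between cup1 and saucer2 below 0.011 m and z of cup1 in the frame of saucer2 between 0 and 0.01 m) or (horizontal distance between cup1 and saucer3 below 0.011 m and z of cup1 in the frame of saucer3 between 0 and 0.01 m) or (horizontal distance between cup1 and saucer4 below 0.011 m and z of cup1 in the frame of saucer4 between 0 and 0.01 m) or (horizontal distance between cup1 and coasterA below 0.02 m or horizontal distance between cup1 and coasterB below 0.02 m)) and ((horizontal distance between cup2 and saucer1 below 0.011 m and z of cup2 in the frame of saucer1 between 0 and 0.01 m) or (horizontal distance between cup2 and saucer2 below 0.011 m and z of cup2 in the frame of saucer2 between 0 and 0.01 m) or (horizontal distance between cup2 and saucer3 below 0.011 m and z of cup2 in the frame of saucer3 between 0 and 0.01 m) or (horizontal distance between cup2 and saucer4 below 0.011 m and z of cup2 in the frame of saucer4 between 0 and 0.01 m) or (horizontal distance between cup2 and coasterA below 0.02 m or horizontal distance between cup2 and coasterB below 0.02 m)) and ((horizontal distance between cup3 and saucer1 below 0.011 m and z of cup3 in the frame of saucer1 between 0 and 0.01 m) or (horizontal distance between cup3 and saucer2 below 0.011 m and z of cup3 in the frame of saucer2 between 0 and 0.01 m) or (horizontal distance between cup3 and saucer3 below 0.011 m and z of cup3 in the frame of saucer3 between 0 and 0.01 m) or (horizontal distance between cup3 and saucer4 below 0.011 m and z of cup3 in the frame of saucer4 between 0 and 0.01 m) or (horizontal distance between cup3 and coasterA below 0.02 m or horizontal distance between cup3 and coasterB below 0.02 m)) and ((horizontal distance between cup4 and saucer1 below 0.011 m and z of cup4 in the frame of saucer1 between 0 and 0.01 m) or (horizontal distance between cup4 and saucer2 below 0.011 m and z of cup4 in the frame of saucer2 between 0 and 0.01 m) or (horizontal distance between cup4 and saucer3 below 0.011 m and z of cup4 in the frame of saucer3 between 0 and 0.01 m) or (horizontal distance between cup4 and saucer4 below 0.011 m and z of cup4 in the frame of saucer4 between 0 and 0.01 m) or (horizontal distance between cup4 and coasterA below 0.02 m or horizontal distance between cup4 and coasterB below 0.02 m)) and ((horizontal distance between cup5 and saucer1 below 0.011 m and z of cup5 in the frame of saucer1 between 0 and 0.01 m) or (horizontal distance between cup5 and saucer2 below 0.011 m and z of cup5 in the frame of saucer2 between 0 and 0.01 m) or (horizontal distance between cup5 and saucer3 below 0.011 m and z of cup5 in the frame of saucer3 between 0 and 0.01 m) or (horizontal distance between cup5 and saucer4 below 0.011 m and z of cup5 in the frame of saucer4 between 0 and 0.01 m) or (horizontal distance between cup5 and coasterA below 0.02 m or horizontal distance between cup5 and coasterB below 0.02 m)) and angle between each of cup1, cup2, cup3, cup4, cup5's own z axis and vertical below 0.1 rad), for 0.2 s.
At the end, for the whole second after the job is handed in: The lid lies flat, handle up, on its mat, within 25 mm of the middle. Every saucer present has a cup standing upright on its flat middle, centred within 11 mm; every other cup stands upright in its stack, within 20 mm of the middle of a coaster; cups and lid are at rest (((horizontal distance between cup1 and saucer1 below 0.011 m and z of cup1 in the frame of saucer1 between 0 and 0.01 m) or (horizontal distance between cup2 and saucer1 below 0.011 m and z of cup2 in the frame of saucer1 between 0 and 0.01 m) or (horizontal distance between cup3 and saucer1 below 0.011 m and z of cup3 in the frame of saucer1 between 0 and 0.01 m) or (horizontal distance between cup4 and saucer1 below 0.011 m and z of cup4 in the frame of saucer1 between 0 and 0.01 m) or (horizontal distance between cup5 and saucer1 below 0.011 m and z of cup5 in the frame of saucer1 between 0 and 0.01 m)) and ((horizontal distance between cup1 and saucer2 below 0.011 m and z of cup1 in the frame of saucer2 between 0 and 0.01 m) or (horizontal distance between cup2 and saucer2 below 0.011 m and z of cup2 in the frame of saucer2 between 0 and 0.01 m) or (horizontal distance between cup3 and saucer2 below 0.011 m and z of cup3 in the frame of saucer2 between 0 and 0.01 m) or (horizontal distance between cup4 and saucer2 below 0.011 m and z of cup4 in the frame of saucer2 between 0 and 0.01 m) or (horizontal distance between cup5 and saucer2 below 0.011 m and z of cup5 in the frame of saucer2 between 0 and 0.01 m)) and ((horizontal distance between cup1 and saucer3 below 0.011 m and z of cup1 in the frame of saucer3 between 0 and 0.01 m) or (horizontal distance between cup2 and saucer3 below 0.011 m and z of cup2 in the frame of saucer3 between 0 and 0.01 m) or (horizontal distance between cup3 and saucer3 below 0.011 m and z of cup3 in the frame of saucer3 between 0 and 0.01 m) or (horizontal distance between cup4 and saucer3 below 0.011 m and z of cup4 in the frame of saucer3 between 0 and 0.01 m) or (horizontal distance between cup5 and saucer3 below 0.011 m and z of cup5 in the frame of saucer3 between 0 and 0.01 m)) and ((horizontal distance between cup1 and saucer4 below 0.011 m and z of cup1 in the frame of saucer4 between 0 and 0.01 m) or (horizontal distance between cup2 and saucer4 below 0.011 m and z of cup2 in the frame of saucer4 between 0 and 0.01 m) or (horizontal distance between cup3 and saucer4 below 0.011 m and z of cup3 in the frame of saucer4 between 0 and 0.01 m) or (horizontal distance between cup4 and saucer4 below 0.011 m and z of cup4 in the frame of saucer4 between 0 and 0.01 m) or (horizontal distance between cup5 and saucer4 below 0.011 m and z of cup5 in the frame of saucer4 between 0 and 0.01 m)) and ((horizontal distance between cup1 and saucer1 below 0.011 m and z of cup1 in the frame of saucer1 between 0 and 0.01 m) or (horizontal distance between cup1 and saucer2 below 0.011 m and z of cup1 in the frame of saucer2 between 0 and 0.01 m) or (horizontal distance between cup1 and saucer3 below 0.011 m and z of cup1 in the frame of saucer3 between 0 and 0.01 m) or (horizontal distance between cup1 and saucer4 below 0.011 m and z of cup1 in the frame of saucer4 between 0 and 0.01 m) or (horizontal distance between cup1 and coasterA below 0.02 m or horizontal distance between cup1 and coasterB below 0.02 m)) and ((horizontal distance between cup2 and saucer1 below 0.011 m and z of cup2 in the frame of saucer1 between 0 and 0.01 m) or (horizontal distance between cup2 and saucer2 below 0.011 m and z of cup2 in the frame of saucer2 between 0 and 0.01 m) or (horizontal distance between cup2 and saucer3 below 0.011 m and z of cup2 in the frame of saucer3 between 0 and 0.01 m) or (horizontal distance between cup2 and saucer4 below 0.011 m and z of cup2 in the frame of saucer4 between 0 and 0.01 m) or (horizontal distance between cup2 and coasterA below 0.02 m or horizontal distance between cup2 and coasterB below 0.02 m)) and ((horizontal distance between cup3 and saucer1 below 0.011 m and z of cup3 in the frame of saucer1 between 0 and 0.01 m) or (horizontal distance between cup3 and saucer2 below 0.011 m and z of cup3 in the frame of saucer2 between 0 and 0.01 m) or (horizontal distance between cup3 and saucer3 below 0.011 m and z of cup3 in the frame of saucer3 between 0 and 0.01 m) or (horizontal distance between cup3 and saucer4 below 0.011 m and z of cup3 in the frame of saucer4 between 0 and 0.01 m) or (horizontal distance between cup3 and coasterA below 0.02 m or horizontal distance between cup3 and coasterB below 0.02 m)) and ((horizontal distance between cup4 and saucer1 below 0.011 m and z of cup4 in the frame of saucer1 between 0 and 0.01 m) or (horizontal distance between cup4 and saucer2 below 0.011 m and z of cup4 in the frame of saucer2 between 0 and 0.01 m) or (horizontal distance between cup4 and saucer3 below 0.011 m and z of cup4 in the frame of saucer3 between 0 and 0.01 m) or (horizontal distance between cup4 and saucer4 below 0.011 m and z of cup4 in the frame of saucer4 between 0 and 0.01 m) or (horizontal distance between cup4 and coasterA below 0.02 m or horizontal distance between cup4 and coasterB below 0.02 m)) and ((horizontal distance between cup5 and saucer1 below 0.011 m and z of cup5 in the frame of saucer1 between 0 and 0.01 m) or (horizontal distance between cup5 and saucer2 below 0.011 m and z of cup5 in the frame of saucer2 between 0 and 0.01 m) or (horizontal distance between cup5 and saucer3 below 0.011 m and z of cup5 in the frame of saucer3 between 0 and 0.01 m) or (horizontal distance between cup5 and saucer4 below 0.011 m and z of cup5 in the frame of saucer4 between 0 and 0.01 m) or (horizontal distance between cup5 and coasterA below 0.02 m or horizontal distance between cup5 and coasterB below 0.02 m)) and angle between each of cup1, cup2, cup3, cup4, cup5's own z axis and vertical below 0.1 rad and horizontal distance between lid and lidmat below 0.025 m and height (world z) of lid below 0.008 m and angle between lid's own z axis and vertical below 0.05 rad and linear speed of each of cup1, cup2, cup3, cup4, cup5, lid below 0.02 m/s); the robot touches nothing.
It fails at once if a bystander is knocked over or pushed more than 8 cm (distance of any of shaker, cocoa, tamper from where it was at the start of the episode above 0.08 m or angle between any of shaker, cocoa, tamper's own z axis and vertical above 0.6 rad).
It fails at once if a cup is dropped or slammed on a saucer (more than 45 N between them) (contact force between any of cup1, cup2, cup3, cup4, cup5 and saucer1 above 45 N or contact force between any of cup1, cup2, cup3, cup4, cup5 and saucer2 above 45 N or contact force between any of cup1, cup2, cup3, cup4, cup5 and saucer3 above 45 N or contact force between any of cup1, cup2, cup3, cup4, cup5 and saucer4 above 45 N).
Of saucer1, saucer2, saucer3, saucer4 only 2 to 4 are there at a start; the rules pass over those that are not, and their reading is None.
At some moment in a run one of lid, saucer1, saucer2, saucer3, saucer4 may be knocked a few centimetres aside while the robot is not near it.
It also fails if it takes over 210 s, if anything falls off the work surface, if the arm or the gripper's body presses on something with over 40 N, if the wrist force passes 120 N, or if a joint passes its speed limit or range.

### The arm

A 6-joint arm with a two-finger parallel gripper is mounted at the origin on the work surface. World frame = base frame: x ahead of the robot, y to its left, z up, the work surface at z = 0. Lengths are in m, angles in rad, forces in N, time in s.
With the tool pointing down it reaches from about 0.325 to 0.9 m from the base axis. Payload 6.1 kg.
Tool frame: the origin (TCP) lies on the centre line of the jaws, within the pads' length; the fingertips stand tip_reach ahead of it and the grasp point (between the pads) lies 11 mm behind it (tip_reach is the distance from the TCP to the fingertips, in m); x points along the fingers, z is the direction in which the jaws open and shut, and the axes are right-handed (so a half turn about x gives the same grasp; the last joint's range is limited). The gripper opens to 85 mm and grips with 20 to 120 N. Pads are 22 mm wide; open, the fingers measure 114 mm over their backs; the gripper's body (76 mm by 85 mm) begins 54 mm behind the grasp point. The pads swing forward as they close: fully open they stand 13 mm farther back than shut.
Start: joints at [-1.365, 0.22, 1.526, -0, 1.395, -0.126], TCP at [0.204, -0.591, 0.239] pointing down, gripper open.
Joint ranges: [-2.98, 2.98], [-0.91, 2.08], [0.09, 2.57], [-1.24, 4.39], [0.2, 2.65], [-2.68, 2.68]. Speed limits (rad/s): [2.57, 2.57, 3.01, 3.14, 3.14, 3.14].

### API

Orientations are given as a rotation vector (axis times angle).
In Python, from bench import * gives the robot as it stands.
- The arm moves only by the shell command python3 -m inch 'ROWS' [FORCE]. ROWS is JSON, a list of rows, each a list of 7 numbers: the turn, a rotation vector about the tool's x, y, z in rad, then the shift along the tool's x, y, z in m, then the opening, from -1 (shut) to 1 (fully open), so that 0 is half open. A call has 1 to 20 rows; each row is the pose to reach, as a shift and turn from the pose measured when the call began, along the tool's axes at that moment; what a row does not reach only later rows make up. A row lasts 1/12 s, in which the tool goes at most 41.7 mm and 7.16 degrees, less where a joint would pass 70% of its speed; a pose out of reach is approached as far as the arm can. A call with a gripper value outside its range is refused whole. The fingers move at their own pace and stop on an object; FORCE is the grip in N (left out, the last holds). Time passes only in rows, so rows that repeat a pose let the fingers close. It gives the time, the measured TCP pose, the force and the opening at its end, in the units of the state.
- get_state(): the state, without advancing time (a new reading comes with each control period).
- read_camera(name): name is "scene" or "side" or "wrist"; returns (picture, depth): 420x560x3 uint8, red, green, blue; 420x560 float32, m along the optical axis (not along the pixel's ray), 0 where there is no reading.
- camera_model(name): a dict with "mtx" (3x3 intrinsics, pixels), "world_from_camera" (4x4, takes a point from camera to world coordinates). Camera axes: x right, y down, z forward; pixel columns grow to the right and rows downward; lengths in m; the calibration is good to about 2 mm. A picture is of the moment at which its call begins: read the wrist's pose just before it. camera_model takes no time and is no camera call; for the wrist camera it gives the pose at the moment of the call.
- close_job(): hands the job in, once; it reports no verdict.
The state is a dict: "time_s": time; "q": joint angles; "qvel": joint speeds; "tau": joint torques, N m; "tcp_pos": TCP position; "orientation": TCP orientation; "contact_force": force on the tool from outside, world axes, zero at the start; "moment": the same for the moment, N m; "opening": finger opening in m.
Only numpy, scipy, OpenCV 4.12 (cv2) and the standard library are available. Lean on these libraries where they do the work, as an engineer would, in place of code of your own. Each camera call takes 0.05 s, during which the arm holds its last target. There are 200 camera calls.

## Working session

There is one attempt and no reset: what is moved stays moved. The work goes in short steps, Python scripts to look and compute and a shell command to move; the robot and the scene stay as the last step left them, time stands still between calls to the robot, and variables do not carry over. Pictures are saved under pics/ and viewed, about 12 in all and at most 16, crops included, and the job is handed in when it is done.

```bash
ls; mkdir -p pics
cat > h.py <<'E'
from bench import *
import numpy as np, cv2
from scipy.spatial.transform import Rotation as R
def P(cam,u,v,depth,M=None):
    m=M or camera_model(cam);K=np.array(m["mtx"]);T=np.array(m["world_from_camera"])
    u=np.atleast_1d(u).astype(float);v=np.atleast_1d(v).astype(float);d=np.atleast_1d(depth)
    c=np.stack([(u-K[0,2])/K[0,0]*d,(v-K[1,2])/K[1,1]*d,d,np.ones_like(d)])
    return (T@c)[:3].T
def cloud(cam,d,M=None):
    v,u=np.mgrid[0:420,0:560]
    return P(cam,u.ravel(),v.ravel(),d.ravel().astype(float),M).reshape(420,560,3)
def st():
    s=get_state();r=R.from_rotvec(s["orientation"])
    print("t",s["time_s"],"tcp",np.round(s["tcp_pos"],4),"open",s["opening"],"F",np.round(s["contact_force"],1),"M",np.round(s["moment"],2),"q",np.round(s["q"],2))
    print(np.round(r.as_matrix(),3));return s,r
E
python3 - <<'E'
from h import *
s,r=st(); print(s.keys())
for c in ["scene","side","wrist"]:
    m=camera_model(c); i,d=read_camera(c)
    np.savez(f"pics/{c}0.npz",i=i,d=d,T=m["world_from_camera"],K=m["mtx"])
    cv2.imwrite(f"pics/{c}0.png",cv2.resize(i[:,:,::-1],(800,600),interpolation=cv2.INTER_CUBIC))
    print(c,np.round(m["mtx"],1).tolist(),np.round(m["world_from_camera"],3).tolist())
E
```

```text
pics
t 0.0 tcp [ 0.2035 -0.5903  0.2382] open 0.08537819579380673 F [-0.7 -0.4 -0.1] M [-0.06 -0.02 -0.07] q [-1.37  0.22  1.53  0.    1.39 -0.13]
[[-0.     0.945  0.326]
 [ 0.002  0.326 -0.945]
 [-1.     0.    -0.002]]
dict_keys(['time_s', 'q', 'qvel', 'tau', 'tcp_pos', 'orientation', 'contact_force', 'moment', 'opening'])
scene [[428.1, 0.0, 279.3], [0.0, 428.1, 204.0], [0.0, 0.0, 1.0]] [[-0.395, 0.512, -0.763, 1.347], [0.919, 0.223, -0.326, 0.311], [0.003, -0.83, -0.558, 0.744], [0.0, 0.0, 0.0, 1.0]]
side [[510.0, 0.0, 280.8], [0.0, 510.0, 208.1], [0.0, 0.0, 1.0]] [[-0.642, -0.582, 0.5, -0.079], [-0.767, 0.483, -0.423, 0.498], [0.005, -0.655, -0.756, 1.018], [0.0, 0.0, 0.0, 1.0]]
wrist [[321.7, 0.0, 279.7], [0.0, 321.7, 209.2], [0.0, 0.0, 1.0]] [[0.327, -0.902, -0.283, 0.276], [-0.945, -0.312, -0.096, -0.566], [-0.002, 0.299, -0.954, 0.373], [0.0, 0.0, 0.0, 1.0]]
```

View pics/scene0.png

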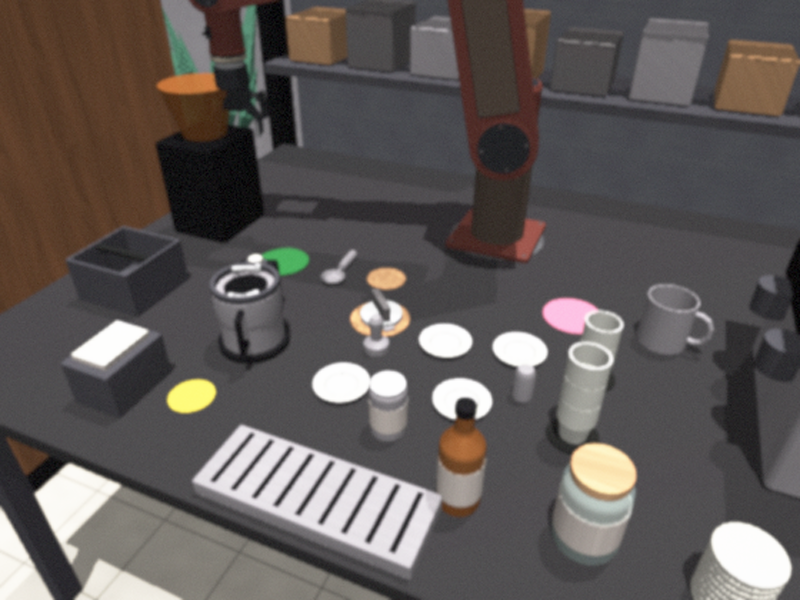

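View pics/side0.png

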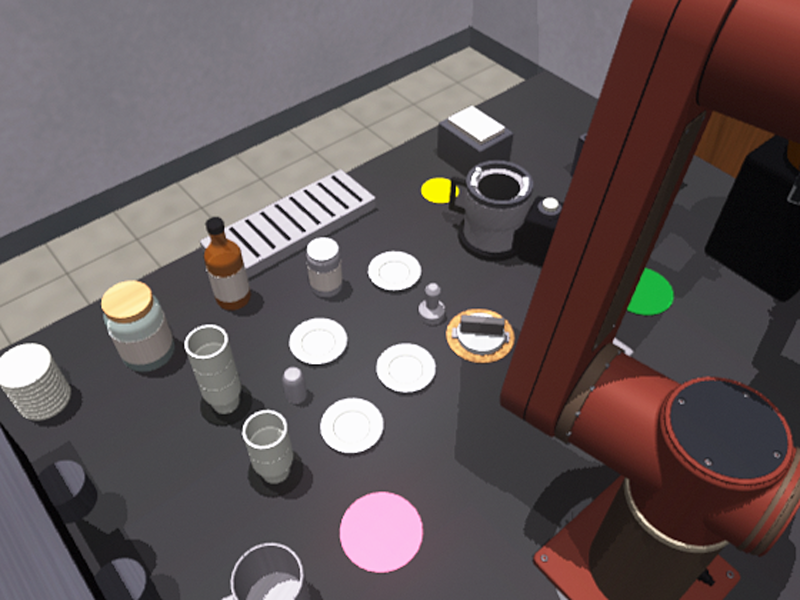

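```bash
cat >> h.py <<'E'
from scipy.optimize import least_squares
def ring(p,rad=None):
    c0=p.mean(0)
    f=(lambda x:np.hypot(*(p-x[:2]).T)-(rad if rad else x[2]))
    s=least_squares(f,[*c0,0.04],loss="soft_l1",f_scale=0.002)
    return np.round(s.x,4),np.round(np.sqrt(np.mean(f(s.x)**2)),4)
def edge(xy,n=48,c=None):
    c=(xy.max(0)+xy.min(0))/2 if c is None else c
    a=np.arctan2(*(xy-c).T[::-1]);r=np.hypot(*(xy-c).T);b=((a+np.pi)/2/np.pi*n).astype(int)
    return np.array([xy[b==k][np.argmax(r[b==k])] for k in range(n) if (b==k).any()])
E
cat > m0.py <<'E'
from h import *
for cam,tg in [("side",dict(S1=(276,190),S2=(223,239),S3=(284,258),S4=(246,298),A=(146,239),B=(188,300),lid=(337,234),fro=(348,133),btn=(385,143)))
  ,("scene",dict(S1=(239,268),S2=(323,280),S3=(312,239),S4=(364,245),A=(412,250),B=(423,225),lid=(267,222),fro=(173,196),btn=(179,181)))]:
    z=np.load(f"pics/{cam}0.npz");i=z["i"];d=z["d"];C=cloud(cam,d,dict(mtx=z["K"],world_from_camera=z["T"]))
    for n,(u,v) in tg.items():
        p0=np.nanmedian(C[v-2:v+3,u-2:u+3].reshape(-1,3),0)
        print(cam,n,"p",np.round(p0,3),"rgb",i[v,u],end=" ")
        if n in("A","B"): rad,zr=.05,(.1,.2)
        elif n[0]=="S": rad,zr=.08,(.0035,.02)
        elif n=="lid": rad,zr=.075,(.0105,.028)
        elif n=="fro": rad,zr=.09,(.138,.15)
        else: rad,zr=.03,(.115,.135)
        m=(np.hypot(*(C[...,:2]-p0[:2]).transpose(2,0,1))<rad)&(C[...,2]>zr[0])&(C[...,2]<zr[1])&(d>0)
        if n in("A","B"): m&=C[...,2]>np.percentile(C[m][:,2],99)-.006
        q=C[m]
        if len(q)<10: print("few",len(q));continue
        e=edge(q[:,:2]); print(len(q),"zmax",np.round(np.percentile(q[:,2],97),4),"ext",np.round(np.ptp(q[:,:2],0),3),"mid",np.round((q.max(0)+q.min(0))[:2]/2,4),"ring",ring(e))
    if 1:
        q=None
        p0=C[tg["lid"][1],tg["lid"][0]]
        m=(np.hypot(*(C[...,:2]-p0[:2]).transpose(2,0,1))<.09)&(C[...,2]>.044)&(C[...,2]<.057)
        q=C[m][:,:2];
        if len(q)>5: (c,s,a)=cv2.minAreaRect(q.astype(np.float32));print("handle",len(q),c,s,a, "z",C[m][:,2].max(), np.linalg.svd(q-q.mean(0))[2][0])
E
python3 m0.py
```

```text
side S1 p [ 0.649 -0.101  0.005] rgb [252 252 253] 702 zmax 0.0142 ext [0.148 0.15 ] mid [ 0.6447 -0.1004] ring (array([ 0.6435, -0.0997,  0.0533]), np.float64(0.011))
side S2 p [0.605 0.107 0.004] rgb [252 252 253] 917 zmax 0.0142 ext [0.156 0.151] mid [0.604  0.1078] ring (array([0.6055, 0.1141, 0.0563]), np.float64(0.0134))
side S3 p [0.463 0.028 0.005] rgb [252 252 253] 1012 zmax 0.0141 ext [0.152 0.149] mid [0.4658 0.0299] ring (array([0.4534, 0.0331, 0.0589]), np.float64(0.0131))
side S4 p [0.434 0.166 0.005] rgb [252 252 253] 1232 zmax 0.0143 ext [0.156 0.146] mid [0.4346 0.1716] ring (array([0.4339, 0.1643, 0.0633]), np.float64(0.0121))
side A p [0.625 0.286 0.133] rgb [121 120 116] 111 zmax 0.1702 ext [0.057 0.061] mid [0.6049 0.2985] ring (array([0.6016, 0.2983, 0.0298]), np.float64(0.001))
side B p [0.467 0.289 0.084] rgb [148 148 144] 128 zmax 0.1282 ext [0.059 0.06 ] mid [0.4478 0.3033] ring (array([0.4469, 0.3031, 0.0297]), np.float64(0.0008))
side lid p [ 0.427 -0.113  0.019] rgb [118 116 120] 446 zmax 0.0266 ext [0.081 0.081] mid [ 0.4315 -0.1153] ring (array([ 0.433 
[... 1486 characters left out ...]
 0.0292]), np.float64(0.0014))
scene lid p [ 0.523 -0.082  0.07 ] rgb [127 124 126] 213 zmax 0.027 ext [0.147 0.072] mid [ 0.5219 -0.0986] ring (array([ 0.4994, -0.0963,  0.0436]), np.float64(0.0151))
scene fro p [ 0.587 -0.318  0.132] rgb [32 32 35] 508 zmax 0.1467 ext [0.127 0.123] mid [ 0.6011 -0.3111] ring (array([ 0.6021, -0.3108,  0.0615]), np.float64(0.0014))
scene btn p [ 0.516 -0.348  0.131] rgb [253 253 252] 62 zmax 0.1329 ext [0.034 0.042] mid [ 0.5062 -0.3549] ring (array([ 0.5078, -0.3524,  0.0139]), np.float64(0.004))
handle 77 (0.48979583382606506, -0.0929577499628067) (0.10375137627124786, 0.026157276704907417) 14.819246292114258 z 0.056959655640065665 [0.97348337 0.22875778]
```

View pics/wrist0.png

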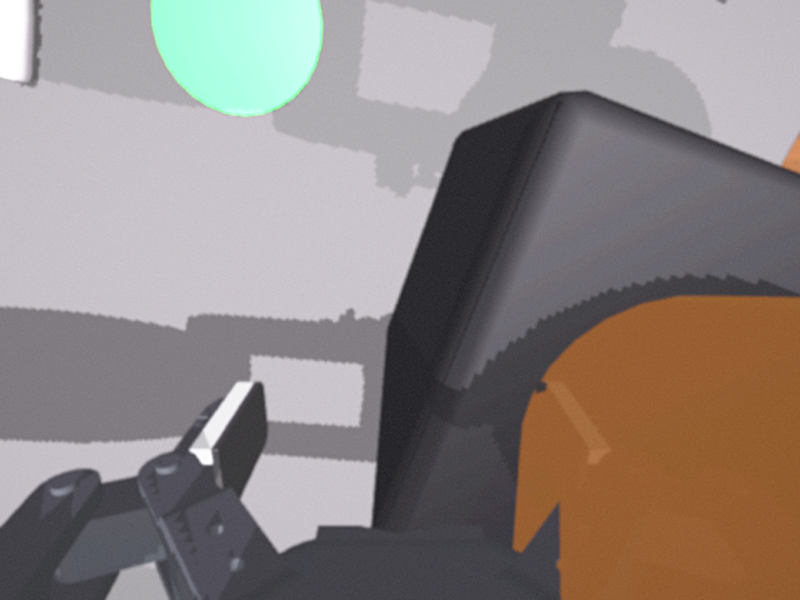

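```bash
cat >> h.py <<'E'
def tgt(x,y,z,psi,M=None):
    """tool straight down, jaw (tool z) dir at psi deg; prints row turn+shift"""
    s=get_state();r=R.from_rotvec(s["orientation"]);p=np.array(psi)*np.pi/180
    zz=np.array([np.cos(p),np.sin(p),0]);xx=np.array([0,0,-1.]);Rt=R.from_matrix(np.stack([xx,np.cross(zz,xx),zz],1))
    rv=(r.inv()*Rt).as_rotvec();d=r.inv().apply(np.array([x,y,z])-s["tcp_pos"])
    print("ROW",np.round(rv,4).tolist(),np.round(d,4).tolist(),"rows>=",int(np.ceil(max(np.linalg.norm(d)/.0417,np.linalg.norm(rv)/.125))))
def snap(cam,name,view=True,crop=None):
    M=camera_model(cam);i,d=read_camera(cam)
    np.savez(f"pics/{name}.npz",i=i,d=d,T=M["world_from_camera"],K=M["mtx"])
    cv2.imwrite(f"pics/{name}.png",cv2.resize(i[:,:,::-1],(800,600),interpolation=cv2.INTER_CUBIC))
    return i,d,cloud(cam,d,M)
E
python3 - <<'E'
from h import *
import bench; print([n for n in dir(bench) if n[0]!="_"]); print(getattr(bench,"tip_reach",None))
s,r=st()
# up 0.08
tgt(.30,-.50,.33,-71); tgt(.433,-.1165,.33,-45.7)
# white saucers refined & tops
z=np.load("pics/side0.npz");i=z["i"];C=cloud("side",z["d"],dict(mtx=z["K"],world_from_camera=z["T"]))
W=(i.min(2)>190).astype(np.uint8)
for n,c in dict(S1=(.645,-.1),S2=(.605,.108),S3=(.465,.03),S4=(.4345,.17)).items():
    m=(W>0)&(np.hypot(*(C[...,:2]-c).transpose(2,0,1))<.07)&(C[...,2]<.03)
    e=edge(C[m][:,:2]);print(n,m.sum(),ring(e))
def blk(x0,x1,y0,y1):
    m=(C[...,0]>x0)&(C[...,0]<x1)&(C[...,1]>y0)&(C[...,1]<y1)&(C[...,2]>.03);q=C[m];print(np.round([q.min(0),q.max(0)],3))
blk(.49,.56,-.12,-.05); blk(.5,.6,.14,.24); blk(.65,.8,.02,.09)
E
```

```text
['Unreachable', 'camera_model', 'close_job', 'get_state', 'read_camera', 'tip_reach']
0.008
t 0.15 tcp [ 0.2035 -0.5905  0.2384] open 0.08532732369551997 F [-1.8 -0.7 -0.3] M [-0.01  0.    0.05] q [-1.37  0.22  1.53  0.    1.39 -0.13]
[[-0.     0.945  0.326]
 [ 0.002  0.326 -0.945]
 [-1.     0.    -0.002]]
ROW [0.0002, -0.0015, -0.0002] [-0.0915, 0.1207, -0.0542] rows>= 4
ROW [-0.4413, -0.0014, -0.0005] [-0.0909, 0.3714, -0.3735] rows>= 13
S1 788 (array([ 0.6533, -0.1029,  0.0526]), np.float64(0.0033))
S2 1004 (array([0.6082, 0.1076, 0.0522]), np.float64(0.0033))
S3 1094 (array([0.4665, 0.0264, 0.0516]), np.float64(0.003))
S4 1309 (array([0.436 , 0.165 , 0.0514]), np.float64(0.0023))
[[ 0.513 -0.097  0.031]
 [ 0.54  -0.07   0.081]]
[[0.522 0.184 0.03 ]
 [0.554 0.219 0.068]]
[[0.673 0.02  0.03 ]
 [0.73  0.052 0.104]]
```

```bash
python3 -m inch '[[0,0,0,-0.09,0.02,0,1],[0,0,0,-0.09,0.05,-0.02,1],[0,0,0,-0.09,0.12,-0.054,1],[0,0,0,-0.09,0.12,-0.054,1],[-0.44,0,0,-0.09,0.37,-0.373,1],[-0.44,0,0,-0.09,0.37,-0.373,1],[-0.44,0,0,-0.09,0.37,-0.373,1],[-0.44,0,0,-0.09,0.37,-0.373,1],[-0.44,0,0,-0.09,0.37,-0.373,1],[-0.44,0,0,-0.09,0.37,-0.373,1],[-0.44,0,0,-0.09,0.37,-0.373,1],[-0.44,0,0,-0.09,0.37,-0.373,1],[-0.44,0,0,-0.09,0.37,-0.373,1],[-0.44,0,0,-0.09,0.37,-0.373,1],[-0.44,0,0,-0.09,0.37,-0.373,1],[-0.44,0,0,-0.09,0.37,-0.373,1],[-0.44,0,0,-0.09,0.37,-0.373,1]]'
cat > m1.py <<'E'
from h import *
s,r=st()
i,d,C=snap("wrist","w1"); 
p0=np.array([.433,-.1165])
def sel(c,rad,a,b): return C[(np.hypot(*(C[...,:2]-c).transpose(2,0,1))<rad)&(C[...,2]>a)&(C[...,2]<b)&(d>0)]
q=sel(p0,.07,.012,.028); print("disc",len(q),ring(edge(q[:,:2])),np.median(q[:,2]))
q=sel(p0,.07,.042,.06); c,s_,a=cv2.minAreaRect(q[:,:2].astype(np.float32)); print("handle",len(q),c,s_,a,np.median(q[:,2]),np.degrees(np.arctan2(*np.linalg.svd(q[:,:2]-q[:,:2].mean(0))[2][0][::-1])))
q=sel([.6007,-.3108],.09,.139,.15); 
if len(q)>50: print("fro",len(q),ring(edge(q[:,:2])),np.median(q[:,2]))
E
python3 m1.py
```

```text
time_s: 1.57
tcp_pos: [0.4317, -0.1175, 0.3289]
orientation: [0.624, 1.48, -0.623]
contact_force: [0.0, -0.3, -0.7]
opening: 0.0854
t 1.5667 tcp [ 0.4317 -0.1175  0.3289] open 0.08543286272004526 F [ 0.  -0.3 -0.7] M [-0.01  0.01 -0.03] q [-0.44 -0.26  1.84  0.    1.57  0.36]
[[-0.001  0.716  0.698]
 [ 0.001  0.698 -0.716]
 [-1.     0.    -0.001]]
disc 2097 (array([ 0.4338, -0.1204,  0.0415]), np.float64(0.0003)) 0.01684596712276043
handle 703 (0.4339540898799896, -0.12058067321777344) (0.07527221739292145, 0.015537519939243793) 44.19221115112305 0.05061752782003853 -136.06587282353252
fro 2981 (array([ 0.5996, -0.3129,  0.0612]), np.float64(0.0029)) 0.14328019322144675
```

```bash
python3 -m inch '[[0,0,0,0.04,-0.0005,0.0037,1],[0,0,0,0.08,-0.0005,0.0037,1],[0,0,0,0.12,-0.0005,0.0037,1],[0,0,0,0.16,-0.0005,0.0037,0.3],[0,0,0,0.20,-0.0005,0.0037,0.3],[0,0,0,0.21,-0.0005,0.0037,0.3],[0,0,0,0.21,-0.0005,0.0037,0.3]]'
sed -i 's/"w1"/"w2"/' m1.py; python3 m1.py; python3 -c "
from h import *
tgt(.434,-.1205,.031,-46)"
```

```text
time_s: 2.2
tcp_pos: [0.4304, -0.1213, 0.1156]
orientation: [0.629, 1.488, -0.627]
contact_force: [0.4, 0.3, -0.2]
opening: 0.0552
t 2.2 tcp [ 0.4304 -0.1213  0.1156] open 0.05522680714882212 F [ 0.4  0.3 -0.2] M [-0.03  0.02  0.  ] q [-0.45 -0.07  2.08  0.    1.14  0.35]
[[-0.008  0.719  0.695]
 [ 0.004  0.695 -0.719]
 [-1.    -0.003 -0.009]]
disc 6684 (array([ 0.4341, -0.1203,  0.0416]), np.float64(0.0002)) 0.016767295038779134
handle 2585 (0.4341433048248291, -0.12017518281936646) (0.07534337043762207, 0.0159938745200634) 44.36209487915039 0.05055983807156675 -135.45819709709983
ROW [0.0008, -0.004, 0.001] [0.0875, 0.0021, 0.0003] rows>= 3
```

View pics/w2.png

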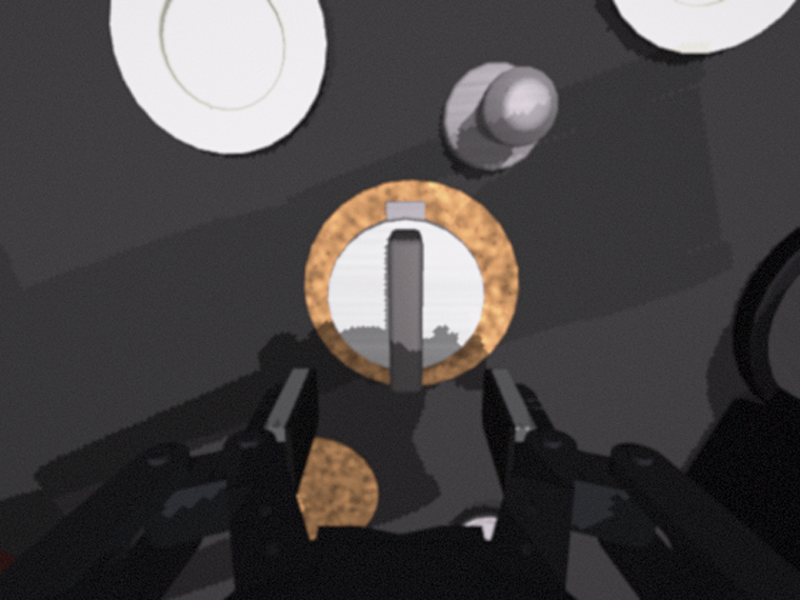

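```bash
python3 - <<'E'
from h import *
z=np.load("pics/w2.npz");i=z["i"].astype(int);d=z["d"];C=cloud("wrist",d,dict(mtx=z["K"],world_from_camera=z["T"]))
m=(np.hypot(*(C[...,:2]-[.434,-.12]).transpose(2,0,1))<.075)&(C[...,2]<.008)&(i[...,0]-i[...,2]>30)
print(m.sum(),ring(edge(C[m][:,:2],c=np.array([.434,-.12]))),np.median(C[m][:,2]))
E
python3 -m inch '[[0,0,0,0.04,0.002,0,0.3],[0,0,0,0.075,0.002,0,0.3],[0,0,0,0.085,0.002,0,0.3],[0,0,0,0.085,0.002,0,0.3],[0,0,0,0.085,0.002,0,-1],[0,0,0,0.085,0.002,0,-1],[0,0,0,0.085,0.002,0,-1],[0,0,0,0.085,0.002,0,-1],[0,0,0,0.085,0.002,0,-1],[0,0,0,0.085,0.002,0,-1],[0,0,0,0.085,0.002,0,-1],[0,0,0,0.085,0.002,0,-1]]' 120
python3 -c "
from h import *
st()"
```

```text
7391 (array([ 0.4365, -0.1229,  0.0608]), np.float64(0.0005)) 0.002775970096537017
time_s: 3.25
tcp_pos: [0.4359, -0.1213, 0.0363]
orientation: [0.627, 1.478, -0.626]
contact_force: [-2.0, 0.5, 9.0]
opening: 0.0133
t 3.25 tcp [ 0.4359 -0.1213  0.0363] open 0.013338637465541488 F [-2.   0.5  9. ] M [0.1  0.32 0.03] q [-0.45  0.07  2.12  0.    0.95  0.36]
[[ 0.001  0.719  0.695]
 [ 0.     0.695 -0.719]
 [-1.     0.001  0.   ]]
```

```bash
python3 -m inch '[[0,0,0,-0.01,0,0,-1],[0,0,0,-0.03,0,0,-1],[0,0,0,-0.06,0,0,-1],[0,0,0,-0.10,0,0,-1],[0,0,0,-0.14,0,0,-1],[0,0,0,-0.18,0,0,-1],[0,0,0,-0.22,0,0,-1],[0,0,0,-0.23,0,0,-1],[0,0,0,-0.23,0,0,-1]]'
python3 - <<'E'
from h import *
s,r=st()
i,d,C=snap("wrist","w3")
z=s["tcp_pos"][2]
T=np.array(np.load("pics/w3.npz")["T"])
def sel(c,rad,a,b): return C[(np.hypot(*(C[...,:2]-c).transpose(2,0,1))<rad)&(C[...,2]>a)&(C[...,2]<b)&(d>0)]
q=sel(s["tcp_pos"][:2],.06,z-.03,z-.012)
from collections import Counter
if len(q)>50: print("disc",len(q),ring(edge(q[:,:2],c=s["tcp_pos"][:2]),.042),np.median(q[:,2])-z)
A=np.c_[q,np.ones(len(q))][:, [0,1,3]];print("plane slope",np.linalg.lstsq(A,q[:,2],rcond=None)[0])
q=sel([.6007,-.3108],.09,.139,.15); print("fro",len(q)); 
if len(q)>50: print(ring(edge(q[:,:2])),np.median(q[:,2]))
E
```

```text
time_s: 4.0
tcp_pos: [0.4378, -0.1223, 0.2719]
orientation: [0.625, 1.468, -0.626]
contact_force: [0.5, -0.8, -2.5]
opening: 0.0135
t 4.0 tcp [ 0.4378 -0.1223  0.2719] open 0.01345443279896314 F [ 0.5 -0.8 -2.5] M [-0.04 -0.07  0.03] q [-0.45 -0.23  1.91  0.    1.45  0.36]
[[ 0.009  0.718  0.696]
 [-0.004  0.696 -0.718]
 [-1.     0.004  0.01 ]]
disc 10122 (array([ 0.4381, -0.122 ,  0.04  ]), np.float64(0.0026)) -0.019612778018975707
plane slope [-0.04316432 -0.05547982  0.26481706]
fro 2651
(array([ 0.5994, -0.3127,  0.0607]), np.float64(0.0034)) 0.14329185038496012
```

View pics/w3.png

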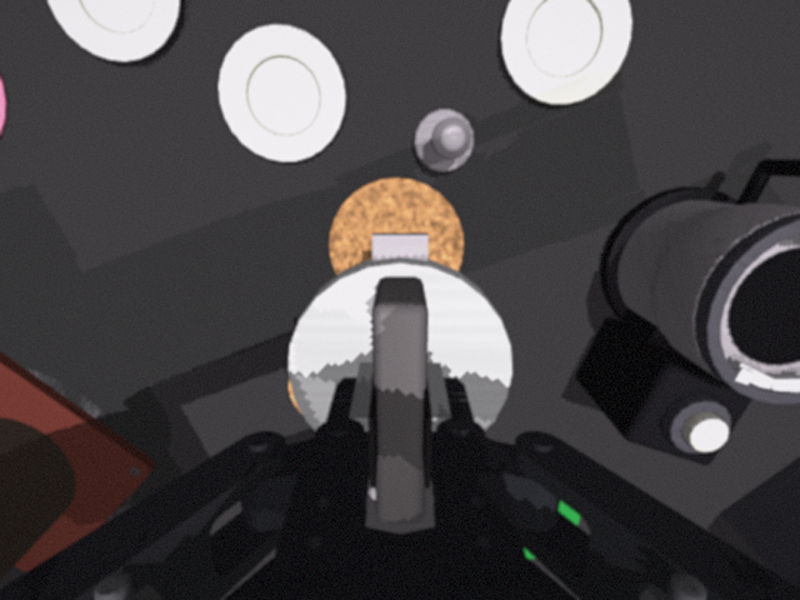

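```bash
python3 -c "
from h import *
tgt(.60,-.43,.29,-.6)"
```

```text
ROW [-0.7912, 0.0052, -0.0002] [-0.0202, -0.0969, 0.3354] rows>= 9
```

```bash
python3 -m inch '[[-0.1,0.005,0,-0.02,-0.012,0.04,-1],[-0.2,0.005,0,-0.02,-0.023,0.08,-1],[-0.3,0.005,0,-0.02,-0.035,0.12,-1],[-0.4,0.005,0,-0.02,-0.046,0.16,-1],[-0.5,0.005,0,-0.02,-0.058,0.20,-1],[-0.6,0.005,0,-0.02,-0.07,0.24,-1],[-0.7,0.005,0,-0.02,-0.08,0.28,-1],[-0.79,0.005,0,-0.02,-0.09,0.32,-1],[-0.79,0.005,0,-0.02,-0.097,0.335,-1],[-0.79,0.005,0,-0.02,-0.097,0.335,-1],[-0.79,0.005,0,-0.02,-0.097,0.335,-1]]'
python3 - <<'E'
from h import *
s,r=st()
i,d,C=snap("wrist","w4")
def sel(c,rad,a,b): return C[(np.hypot(*(C[...,:2]-c).transpose(2,0,1))<rad)&(C[...,2]>a)&(C[...,2]<b)&(d>0)]
f=np.array([.600,-.312])
q=sel(f,.08,.139,.149); e=edge(q[:,:2],72); print("rim",len(q),np.median(q[:,2]),ring(e[np.abs(np.hypot(*(e-f).T)-.058)<.008]))
print("rim fixed",ring(e,.0615))
q=sel([.508,-.351],.035,.120,.134);q=q[q[:,2]>.12]; print("btn",len(q),ring(edge(q[:,:2],24)),np.median(q[:,2]))
E
```

```text
time_s: 4.97
tcp_pos: [0.5984, -0.4299, 0.2844]
orientation: [0.015, 1.576, -0.006]
contact_force: [-0.2, 0.8, -2.6]
opening: 0.0135
t 4.9667 tcp [ 0.5984 -0.4299  0.2844] open 0.013548230674519508 F [-0.2  0.8 -2.6] M [ 0.02 -0.05  0.05] q [-0.73  0.48  1.12  0.    1.55 -0.72]
[[-0.005  0.013  1.   ]
 [ 0.005  1.    -0.013]
 [-1.     0.005 -0.005]]
rim 5613 0.14340623622517096 (array([ 0.6006, -0.3151,  0.061 ]), np.float64(0.0017))
rim fixed (array([ 0.6006, -0.3149,  0.04  ]), np.float64(0.0032))
btn 1238 (array([ 0.5104, -0.3565,  0.0208]), np.float64(0.0004)) 0.12900571927756307
```

View pics/w4.png

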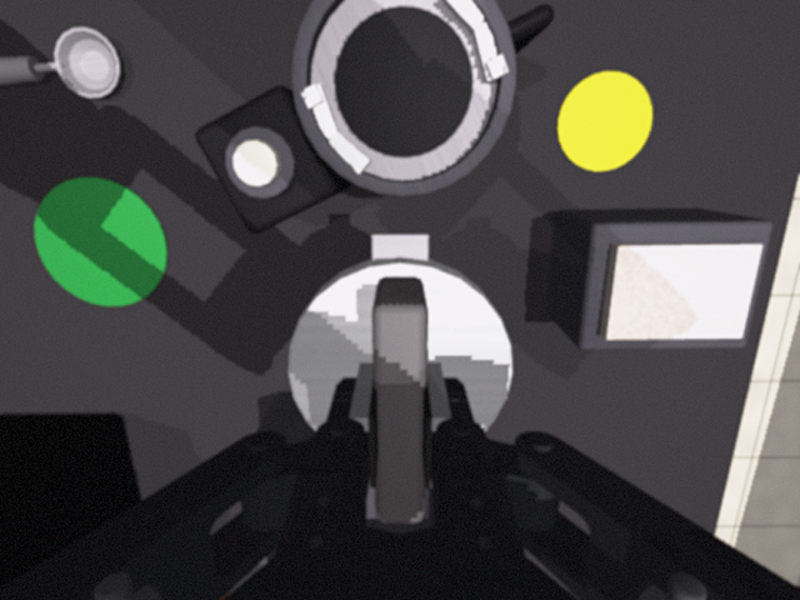

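Run:
```python
from h import *
z=np.load("pics/w4.npz");i=z["i"].astype(int);d=z["d"];C=cloud("wrist",d,dict(mtx=z["K"],world_from_camera=z["T"]))
v,u=np.mgrid[0:420,0:560]
# lid disc: pixels u 200..360 v 180..262, excluding handle
m=(u>200)&(u<362)&(v>181)&(v<258)&((u<258)|(u>303))&(C[...,2]>.255)&(C[...,2]<.275)
q=C[m];print(len(q),np.percentile(q[:,2],[5,50,95]))
A=np.c_[q[:,:2],np.ones(len(q))];print("slope",np.linalg.lstsq(A,q[:,2],rcond=None)[0][:2])
mm=(u>200)&(u<362)&(v>181)&(v<290)&(C[...,2]>.255)&(C[...,2]<.275)
q=C[mm];c=np.array([.598,-.43]);e=edge(q[:,:2],90,c);e=e[e[:,1]>c[1]];print("lid",len(e),ring(e,.042),ring(e))
h=(u>258)&(u<303)&(v>195)&(v<250)&(C[...,2]>.285);q=C[h];print("handle",len(q),np.median(q,0),np.percentile(q[:,2],[5,95]), "mid edges x",q[:,0].min(),q[:,0].max())
# rim via radial outer edge below image top
f=np.array([.6006,-.3145]);q=C[(np.hypot(*(C[...,:2]-f).transpose(2,0,1))<.075)&(C[...,2]>.139)&(C[...,2]<.149)]
e=edge(q[:,:2],120,f);e=e[(e[:,1]<f[1]+.035)];print("rim outer",len(e),ring(e),ring(e,.062))
# inner collar edge
a=np.arctan2(*(q[:,:2]-f).T[::-1]);r=np.hypot(*(q[:,:2]-f).T);b=np.round(np.degrees(a)/3).astype(int)
for k in range(-40,20,2):
    s=b==k
    print(3*k,np.round(r[s].min(),3) if s.any() else None,end="; ")
```

```text
6013 [0.26323969 0.26478832 0.26580431]
slope [-0.00520961 -0.0304884 ]
lid 45 (array([ 0.598 , -0.4306,  0.04  ]), np.float64(0.0002)) (array([ 0.598 , -0.43  ,  0.0416]), np.float64(0.0002))
handle 1763 [ 0.59864336 -0.39847007  0.29840183] [0.28891721 0.29966673] mid edges x 0.5905083882828572 0.6065294774162994
rim outer 83 (array([ 0.6007, -0.3145,  0.0614]), np.float64(0.0002)) (array([ 0.6007, -0.3139,  0.04  ]), np.float64(0.0005))
-120 0.045; -114 0.046; -108 0.053; -102 0.053; -96 0.053; -90 0.053; -84 0.053; -78 0.053; -72 0.053; -66 0.053; -60 0.053; -54 0.053; -48 0.053; -42 0.053; -36 0.053; -30 0.053; -24 0.053; -18 0.053; -12 0.053; -6 0.053; 0 0.046; 6 0.045; 12 0.044; 18 0.044; 24 0.044; 30 0.045; 36 0.045; 42 0.044; 48 0.044; 54 0.044;
```

```bash
python3 -c "
from h import *
s=get_state()['tcp_pos']; tgt(s[0]+.0026,s[1]+.116,.19,0); tgt(s[0]+.0026,s[1]+.116,.162,0)"
```

```text
ROW [-0.0123, -0.0044, -0.0046] [0.0961, 0.1156, 0.0016] rows>= 4
ROW [-0.0123, -0.0044, -0.0046] [0.1241, 0.1155, 0.0017] rows>= 5
```

```bash
python3 -m inch '[[-0.012,-0.0044,-0.0046,0.01,0.03,0,-1],[-0.012,-0.0044,-0.0046,0.02,0.06,0.001,-1],[-0.012,-0.0044,-0.0046,0.04,0.09,0.0015,-1],[-0.012,-0.0044,-0.0046,0.06,0.11,0.0016,-1],[-0.012,-0.0044,-0.0046,0.08,0.1156,0.0016,-1],[-0.012,-0.0044,-0.0046,0.096,0.1156,0.0016,-1],[-0.012,-0.0044,-0.0046,0.096,0.1156,0.0016,-1],[-0.012,-0.0044,-0.0046,0.096,0.1156,0.0016,-1]]'
python3 - <<'E'
from h import *
s,r=st();tgt(.601,-.3139,.161,0)
E
```

```text
time_s: 5.68
tcp_pos: [0.6, -0.311, 0.1889]
orientation: [0.001, 1.574, 0.002]
contact_force: [-0.3, 0.4, -2.2]
opening: 0.0134
t 5.6833 tcp [ 0.6    -0.311   0.1889] open 0.013402174969514357 F [-0.3  0.4 -2.2] M [-0.    0.03 -0.07] q [-0.59  0.38  1.43  0.    1.34 -0.6 ]
[[-0.003 -0.001  1.   ]
 [ 0.002  1.     0.001]
 [-1.     0.002 -0.003]]
ROW [0.0009, -0.0028, -0.002] [0.0279, -0.0029, 0.0011] rows>= 1
```

```bash
python3 -m inch '[[0,-0.003,-0.002,0,-0.0029,0.0011,-1],[0,-0.003,-0.002,0,-0.0029,0.0011,-1],[0,-0.003,-0.002,0.006,-0.0029,0.0011,-1],[0,-0.003,-0.002,0.011,-0.0029,0.0011,-1],[0,-0.003,-0.002,0.016,-0.0029,0.0011,-1],[0,-0.003,-0.002,0.02,-0.0029,0.0011,-1],[0,-0.003,-0.002,0.024,-0.0029,0.0011,-1],[0,-0.003,-0.002,0.027,-0.0029,0.0011,-1],[0,-0.003,-0.002,0.027,-0.0029,0.0011,-1]]'
python3 - <<'E'
from h import *
s,r=st()
E
```

```text
time_s: 6.43
tcp_pos: [0.6011, -0.314, 0.1633]
orientation: [-0.001, 1.57, 0.0]
contact_force: [-3.5, 3.1, 5.4]
opening: 0.0136
t 6.4333 tcp [ 0.6011 -0.314   0.1633] open 0.01361271368169284 F [-3.5  3.1  5.4] M [0.33 0.64 0.03] q [-0.6   0.4   1.45 -0.    1.29 -0.6 ]
[[ 0.    -0.001  1.   ]
 [-0.     1.     0.001]
 [-1.    -0.     0.   ]]
```

```bash
python3 -m inch '[[0.1,0,0,0,0,0,-1],[0.2,0,0,0,0,0,-1],[0.3,0,0,0,0,0,-1],[0.4,0,0,0,0,0,-1],[0.5,0,0,0,0,0,-1],[0.6,0,0,0,0,0,-1],[0.7,0,0,0,0,0,-1],[0.8,0,0,0,0,0,-1],[0.8,0,0,0,0,0,-1]]'
python3 - <<'E'
from h import *
s,r=st();tgt(.601,-.314,.163,-45.8)
E
```

```text
time_s: 7.18
tcp_pos: [0.6011, -0.3141, 0.1634]
orientation: [0.627, 1.478, -0.628]
contact_force: [0.5, 0.3, -0.9]
opening: 0.0135
t 7.1833 tcp [ 0.6011 -0.3141  0.1634] open 0.01348045646883958 F [ 0.5  0.3 -0.9] M [ 0.02  0.05 -0.12] q [-0.6   0.4   1.45 -0.    1.29  0.21]
[[ 0.     0.719  0.695]
 [-0.     0.695 -0.719]
 [-1.     0.     0.001]]
ROW [-0.0034, 0.0007, -0.0] [0.0004, -0.0, -0.0002] rows>= 1
```

```bash
python3 -m inch '[[0.06,0,0,0,0,0,-1],[0.12,0,0,0,0,0,-1],[0.18,0,0,0,0,0,-1],[0.24,0,0,0,0,0,-1],[0.28,0,0,0,0,0,-1],[0.32,0,0,0,0,0,-1],[0.35,0,0,0,0,0,-1],[0.35,0,0,0,0,0,-1],[0.35,0,0,0,0,0,-1]]'
python3 - <<'E'
from h import *
s,r=st()
print(np.degrees(np.arctan2(r.as_matrix()[1,2],r.as_matrix()[0,2])))
E
```

```text
time_s: 7.93
tcp_pos: [0.6013, -0.3143, 0.1634]
orientation: [0.892, 1.379, -0.893]
contact_force: [0.7, -0.6, -2.1]
opening: 0.0138
t 7.9333 tcp [ 0.6013 -0.3143  0.1634] open 0.01381402221506527 F [ 0.7 -0.6 -2.1] M [-0.14 -0.08  1.34] q [-0.6   0.4   1.45 -0.    1.29  0.55]
[[ 0.001  0.912  0.41 ]
 [-0.001  0.41  -0.912]
 [-1.     0.     0.001]]
-65.79242863031445
```

```bash
python3 -m inch '[[0.03,0,0,0,0,0,-1],[0.06,0,0,0,0,0,-1],[0.09,0,0,0,0,0,-1],[0.09,0,0,0,0,0,-1]]'
python3 - <<'E'
from h import *
s,r=st()
print(np.degrees(np.arctan2(r.as_matrix()[1,2],r.as_matrix()[0,2])))
i,d,C=snap("wrist","w5")
h=(C[...,2]>.170)&(C[...,2]<.185)&(np.hypot(*(C[...,:2]-[.601,-.314]).transpose(2,0,1))<.06)
v,u=np.mgrid[0:420,0:560]; h&=(u>230)&(u<330)
q=C[h][:,:2];print(len(q),np.degrees(np.arctan2(*np.linalg.svd(q-q.mean(0))[2][0][::-1])))
E
```

```text
time_s: 8.27
tcp_pos: [0.6013, -0.3142, 0.1634]
orientation: [0.955, 1.349, -0.958]
contact_force: [-0.3, -0.5, -0.8]
opening: 0.0135
t 8.2667 tcp [ 0.6013 -0.3142  0.1634] open 0.013526026926472716 F [-0.3 -0.5 -0.8] M [-0.07  0.13  3.08] q [-0.6   0.4   1.45 -0.    1.29  0.64]
[[-0.     0.943  0.332]
 [-0.002  0.332 -0.943]
 [-1.    -0.001  0.002]]
-70.63167470957188
6569 -156.59873981315766
```

View pics/w5.png

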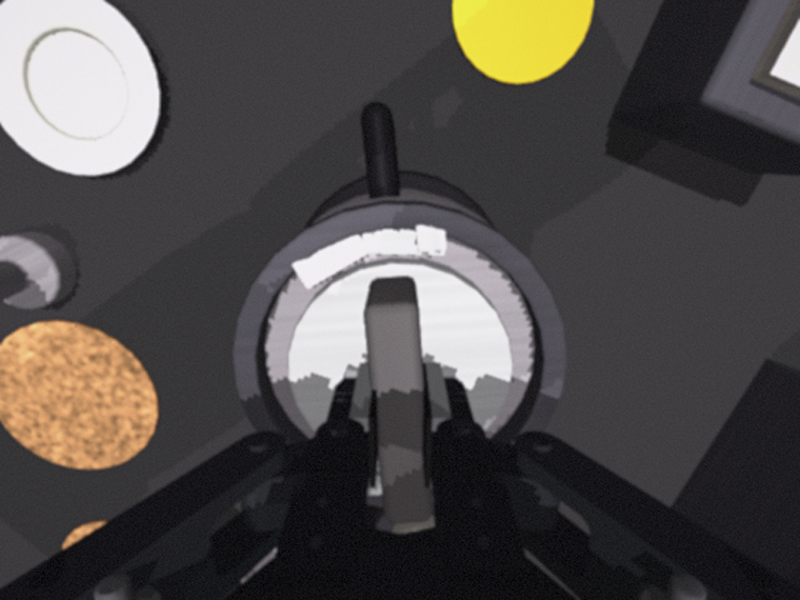

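```bash
python3 -m inch '[[-0.04,0,0,0,0,0,-0.4],[-0.07,0,0,0,0,0,0.2],[-0.07,0,0,0,0,0,0.2],[-0.07,0,0,0,0,0,0.2],[-0.07,0,0,-0.04,0,0,0.2],[-0.07,0,0,-0.08,0,0,0.2],[-0.07,0,0,-0.08,0,0,-1],[-0.07,0,0,-0.08,0,0,-1]]'
python3 - <<'E'
from h import *
s,r=st();tgt(.5095,-.354,.16,-66.6)
E
```

```text
time_s: 8.98
tcp_pos: [0.6032, -0.3154, 0.2483]
orientation: [0.902, 1.365, -0.904]
contact_force: [0.1, -0.1, -0.1]
opening: 0.0282
t 8.9833 tcp [ 0.6032 -0.3154  0.2483] open 0.028235492087098947 F [ 0.1 -0.1 -0.1] M [-0.   -0.03  0.01] q [-0.6   0.34  1.36 -0.    1.43  0.57]
[[ 0.007  0.918  0.396]
 [-0.006  0.396 -0.918]
 [-1.     0.004  0.009]]
ROW [-0.0015, 0.0086, -0.0041] [0.0879, -0.1017, -0.0024] rows>= 4
```

```bash
python3 -m inch '[[0,0.0086,-0.004,0,-0.04,-0.001,-1],[0,0.0086,-0.004,0,-0.08,-0.002,-1],[0,0.0086,-0.004,0.04,-0.1017,-0.0024,-1],[0,0.0086,-0.004,0.08,-0.1017,-0.0024,-1],[0,0.0086,-0.004,0.088,-0.1017,-0.0024,-1],[0,0.0086,-0.004,0.09,-0.1017,-0.0024,-1]]'
python3 - <<'E'
from h import *
s,r=st();tgt(.5095,-.354,.127,-66.6)
E
```

```text
time_s: 9.48
tcp_pos: [0.5068, -0.3518, 0.1529]
orientation: [0.908, 1.384, -0.905]
contact_force: [0.7, -0.2, -0.1]
opening: -0.0001
t 9.4833 tcp [ 0.5068 -0.3518  0.1529] open -8.189744211618326e-05 F [ 0.7 -0.2 -0.1] M [0.02 0.02 0.01] q [-0.73  0.28  1.62  0.    1.25  0.43]
[[-0.007  0.919  0.394]
 [ 0.007  0.394 -0.919]
 [-1.    -0.003 -0.009]]
ROW [-0.0029, -0.0087, 0.0034] [0.0259, 0.0017, 0.0033] rows>= 1
```

```bash
python3 -m inch '[[0,-0.0087,0.0034,0.01,0.0017,0.0033,-1],[0,-0.0087,0.0034,0.017,0.0017,0.0033,-1],[0,-0.0087,0.0034,0.021,0.0017,0.0033,-1],[0,-0.0087,0.0034,0.024,0.0017,0.0033,-1],[0,-0.0087,0.0034,0.026,0.0017,0.0033,-1],[0,-0.0087,0.0034,0.026,0.0017,0.0033,-1]]'
```

```text
time_s: 9.98
tcp_pos: [0.5108, -0.3542, 0.1318]
orientation: [0.904, 1.372, -0.905]
contact_force: [-6.9, 6.3, 18.8]
opening: -0.0002
```

```bash
for k in 1 2 3 4; do python3 -m inch '[[0,0,0,-0.0025,0,0,-1],[0,0,0,-0.0025,0,0,-1]]' | egrep 'tcp|force'; done
```

```text
tcp_pos: [0.5127, -0.3551, 0.1378]
contact_force: [0.2, 0.9, 2.2]
tcp_pos: [0.5138, -0.3555, 0.1419]
contact_force: [-0.6, -0.5, 0.9]
tcp_pos: [0.5141, -0.3556, 0.1449]
contact_force: [-0.2, -0.1, -0.5]
tcp_pos: [0.5142, -0.3556, 0.1477]
contact_force: [0.5, 0.4, 0.4]
```

Run:
```python
from h import *
s,r=st();tgt(.60,.285,.32,0)
```

```text
t 10.65 tcp [ 0.5142 -0.3556  0.1477] open 0.00031991682428432136 F [0.5 0.4 0.4] M [ 0.01  0.01 -0.  ] q [-0.73  0.29  1.62  0.    1.22  0.43]
[[ 0.008  0.918  0.396]
 [-0.007  0.396 -0.918]
 [-1.     0.005  0.009]]
ROW [-1.1631, 0.0111, 0.0013] [-0.1759, 0.3336, -0.5525] rows>= 17
```

```bash
python3 -m inch '[[0,0.011,0,-0.04,0,0,-1],[0,0.011,0,-0.08,0,0,0],[0,0.011,0,-0.12,0,0,1],[-0.2,0.011,0,-0.17,0.02,-0.04,1],[-1.163,0.011,0,-0.176,0.334,-0.5525,1],[-1.163,0.011,0,-0.176,0.334,-0.5525,1],[-1.163,0.011,0,-0.176,0.334,-0.5525,1],[-1.163,0.011,0,-0.176,0.334,-0.5525,1],[-1.163,0.011,0,-0.176,0.334,-0.5525,1],[-1.163,0.011,0,-0.176,0.334,-0.5525,1],[-1.163,0.011,0,-0.176,0.334,-0.5525,1],[-1.163,0.011,0,-0.176,0.334,-0.5525,1],[-1.163,0.011,0,-0.176,0.334,-0.5525,1],[-1.163,0.011,0,-0.176,0.334,-0.5525,1],[-1.163,0.011,0,-0.176,0.334,-0.5525,1],[-1.163,0.011,0,-0.176,0.334,-0.5525,1],[-1.163,0.011,0,-0.176,0.334,-0.5525,1],[-1.163,0.011,0,-0.176,0.334,-0.5525,1],[-1.163,0.011,0,-0.176,0.334,-0.5525,1],[-1.163,0.011,0,-0.176,0.334,-0.5525,1]]'
cat >> h.py <<'E'
def cups(C,d,items):
    for n,(c,zt) in items.items():
        m=(np.hypot(*(C[...,:2]-c).transpose(2,0,1))<.05)&(np.abs(C[...,2]-zt)<.006)&(d>0);q=C[m]
        if len(q)<40: print(n,"few",len(q));continue
        print(n,len(q),"z",np.round(np.median(q[:,2]),4),"ring",ring(edge(q[:,:2],60)))
def saucers(C,i,d,items):
    for n,c in items.items():
        m=(i.min(2)>150)&(np.hypot(*(C[...,:2]-c).transpose(2,0,1))<.085)&(C[...,2]<.03)&(C[...,2]>-.01)&(d>0);q=C[m]
        v,u=np.where(m)
        if len(q)<100: print(n,"few",len(q));continue
        print(n,len(q),"clip" if min(u.min(),v.min(),559-u.max(),419-v.max())<2 else "full","z",np.round(np.percentile(q[:,2],[10,95]),4),"ring",ring(edge(q[:,:2],72)))
S=dict(S1=(.65,-.102),S2=(.606,.107),S3=(.465,.027),S4=(.435,.166))
E
python3 - <<'E'
from h import *
s,r=st()
i,d,C=snap("wrist","w6")
cups(C,d,dict(A=((.601,.297),.168),B=((.446,.303),.126)))
saucers(C,i,d,S)
E
```

```text
time_s: 12.32
tcp_pos: [0.5996, 0.2917, 0.3192]
orientation: [-0.003, 1.572, 0.006]
contact_force: [0.6, 0.2, 0.1]
opening: 0.0855
t 12.3167 tcp [0.5996 0.2917 0.3192] open 0.08549902474076804 F [0.6 0.2 0.1] M [0.01 0.02 0.04] q [0.33 0.28 1.3  0.   1.56 0.33]
[[-0.002 -0.006  1.   ]
 [ 0.002  1.     0.006]
 [-1.     0.002 -0.002]]
A 952 z 0.1676 ring (array([0.6013, 0.2957, 0.0306]), np.float64(0.0002))
B 884 z 0.1254 ring (array([0.447 , 0.3009, 0.0307]), np.float64(0.0003))
S1 few 19
S2 2889 full z [0.0042 0.0125] ring (array([0.6043, 0.1053, 0.051 ]), np.float64(0.0025))
S3 2038 full z [0.0041 0.0123] ring (array([0.47  , 0.0204, 0.0453]), np.float64(0.0067))
S4 2578 full z [0.0043 0.0123] ring (array([0.4316, 0.1662, 0.0487]), np.float64(0.006))
```

View pics/w6.png

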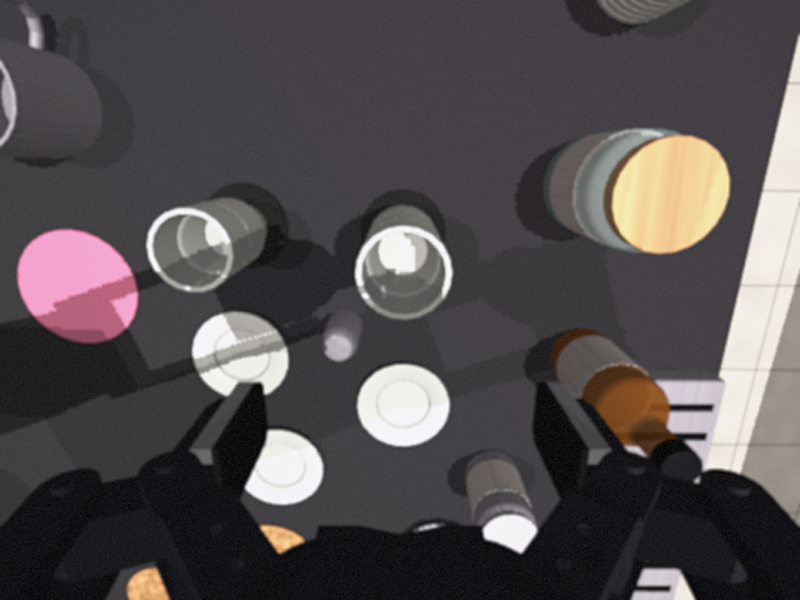

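```bash
python3 -m inch '[[0.006,0,0,0.04,0.004,0.0017,1],[0.006,0,0,0.08,0.004,0.0017,1],[0.006,0,0,0.11,0.004,0.0017,1],[0.006,0,0,0.14,0.004,0.0017,1],[0.006,0,0,0.165,0.004,0.0017,1],[0.006,0,0,0.18,0.004,0.0017,1],[0.006,0,0,0.183,0.004,0.0017,1],[0.006,0,0,0.183,0.004,0.0017,1]]'
python3 -m inch '[[0,0,0,0,0,0,-1],[0,0,0,0,0,0,-1],[0,0,0,0,0,0,-1],[0,0,0,0,0,0,-1],[0,0,0,0,0,0,-1],[0,0,0,0,0,0,-1]]' 50
python3 -c "
from h import *
st();tgt(.6013,.2957,.136,0)"
```

```text
time_s: 13.03
tcp_pos: [0.6003, 0.2912, 0.1345]
orientation: [0.0, 1.576, -0.004]
contact_force: [0.5, -0.7, -0.2]
opening: 0.0853
time_s: 13.53
tcp_pos: [0.6016, 0.2914, 0.1369]
orientation: [0.001, 1.572, -0.003]
contact_force: [-1.2, -2.0, 6.3]
opening: 0.0612
t 13.5333 tcp [0.6016 0.2914 0.1369] open 0.06123868895132127 F [-1.2 -2.   6.3] M [-0.24  0.03 -0.03] q [ 0.33  0.41  1.49 -0.    1.24  0.34]
[[-0.001  0.003  1.   ]
 [-0.001  1.    -0.003]
 [-1.    -0.001 -0.001]]
ROW [-0.0025, -0.0012, 0.0013] [0.0009, 0.0043, -0.0003] rows>= 1
```

```bash
python3 -m inch '[[0.08,0,0,-0.002,0,0,-1],[0.12,0,0,-0.004,0,0,-1],[0.0,0,0,-0.006,0,0,-1],[-0.12,0,0,-0.008,0,0,-1],[-0.05,0,0,-0.010,0,0,-1],[0.07,0,0,-0.012,0,0,-1],[0.12,0,0,-0.014,0,0,-1],[0.0,0,0,-0.016,0,0,-1],[-0.12,0,0,-0.018,0,0,-1],[0,0,0,-0.022,0,0,-1],[0.1,0,0,-0.026,0,0,-1],[0,0,0,-0.03,0,0,-1],[0,0,0,-0.03,0,0,-1]]'
python3 - <<'E'
from h import *
s,r=st()
i,d,C=snap("side","s7")
q=C[(np.hypot(*(C[...,:2]-[.601,.297]).transpose(2,0,1))<.045)&(C[...,2]>.08)&(C[...,2]<.2)&(d>0)]
print(np.histogram(q[:,2],bins=np.arange(.08,.205,.01)))
cv2.imwrite("pics/s7c.png",cv2.resize(i[150:330,80:260,::-1],(600,600),interpolation=cv2.INTER_CUBIC))
E
```

```text
time_s: 14.62
tcp_pos: [0.6018, 0.2917, 0.1677]
orientation: [-0.002, 1.571, 0.0]
contact_force: [0.6, -0.3, -2.0]
opening: 0.0613
t 14.6167 tcp [0.6018 0.2917 0.1677] open 0.061320090871481214 F [ 0.6 -0.3 -2. ] M [-0.01 -0.05 -0.01] q [ 0.33  0.38  1.47 -0.    1.29  0.33]
[[-0.    -0.001  1.   ]
 [-0.001  1.     0.001]
 [-1.    -0.001 -0.   ]]
(array([ 86,  85,  97,  94, 151,  50,  70,  57,  84, 115, 117, 135]), array([0.08, 0.09, 0.1 , 0.11, 0.12, 0.13, 0.14, 0.15, 0.16, 0.17, 0.18,
       0.19, 0.2 ]))
```

View pics/s7c.png

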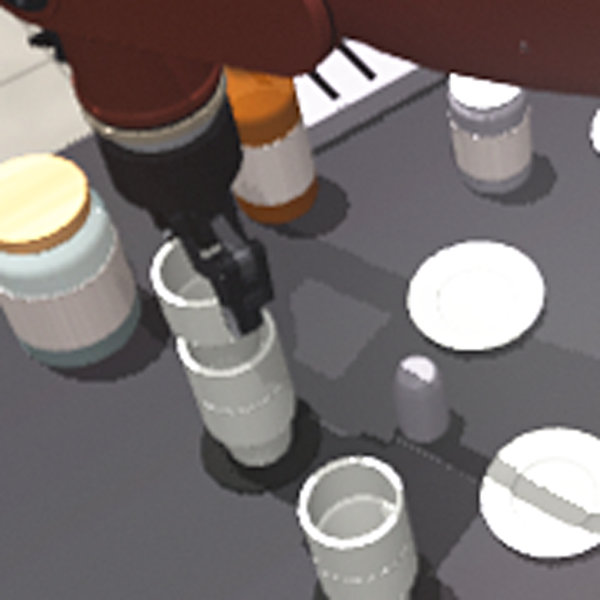

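```bash
python3 -m inch '[[0,0,0,-0.02,0,0,-1],[0,0,0,-0.04,0,0,-1],[0,0,0,-0.07,0,0,-1],[0,0,0,-0.10,0,0,-1],[0,0,0,-0.11,0,0,-1],[0,0,0,-0.11,0,0,-1]]'
cat >> h.py <<'E'
def sfit(C,i,d,c,thr=150):
    # fit saucer outer edge: white pixels near counter, connected, robust circle r=.05
    m=((i.min(2)>thr)&(np.hypot(*(C[...,:2]-c).transpose(2,0,1))<.075)&(C[...,2]<.02)&(C[...,2]>.002)&(d>0)).astype(np.uint8)
    n,l,s,_=cv2.connectedComponentsWithStats(m);
    if n<2: return None
    k=1+np.argmax(s[1:,4]);m=l==k;q=C[m];v,u=np.where(m)
    c0=q[:,:2].mean(0);e=edge(q[:,:2],72,c0);
    clip=min(u.min(),v.min(),559-u.max(),419-v.max())<2
    return m.sum(),clip,ring(e),ring(e,.05)
def load(n,cam):
    z=np.load(f"pics/{n}.npz");return z["i"],z["d"],cloud(cam,z["d"],dict(mtx=z["K"],world_from_camera=z["T"]))
E
python3 - <<'E'
from h import *
for n,cam in [("w6","wrist"),("side0","side"),("s7","side")]:
    i,d,C=load(n,cam)
    for k,c in S.items(): print(n,k,sfit(C,i,d,c,120))
i,d,C=load("w6","wrist");cups(C,d,dict(A=((.601,.297),.168),B=((.446,.303),.126)))
st()
E
```

```text
time_s: 15.17
tcp_pos: [0.6034, 0.2924, 0.2813]
orientation: [0.004, 1.565, -0.002]
contact_force: [0.5, 1.3, -1.4]
opening: 0.0611
w6 S1 (np.int64(16), np.False_, (array([ 0.6506, -0.1205,  0.0684]), np.float64(0.001)), (array([ 0.6462, -0.1025,  0.04  ]), np.float64(0.001)))
w6 S2 (np.int64(2804), np.False_, (array([0.6033, 0.1081, 0.049 ]), np.float64(0.001)), (array([0.6033, 0.108 , 0.04  ]), np.float64(0.0013)))
w6 S3 (np.int64(1970), np.False_, (array([0.4681, 0.0248, 0.0447]), np.float64(0.0063)), (array([0.4635, 0.0272, 0.04  ]), np.float64(0.0102)))
w6 S4 (np.int64(2862), np.False_, (array([0.4319, 0.1662, 0.0486]), np.float64(0.0052)), (array([0.4319, 0.1658, 0.04  ]), np.float64(0.0059)))
side0 S1 (np.int64(738), np.False_, (array([ 0.6482, -0.0982,  0.0481]), np.float64(0.0034)), (array([ 0.6482, -0.0987,  0.04  ]), np.float64(0.0037)))
side0 S2 (np.int64(954), np.False_, (array([0.6038, 0.1105, 0.0487]), np.float64(0.0029)), (array([0.6042, 0.1104, 0.04  ]), np.float64(0.0029)))
side0 S3 (np.int64(1063), np.False_, (array([0.4632, 0.03  , 0.0488]), np.float64(0.0022)), (
[... 443 characters left out ...]
y([0.6043, 0.1104, 0.04  ]), np.float64(0.0028)))
s7 S3 (np.int64(1054), np.False_, (array([0.4629, 0.0302, 0.049 ]), np.float64(0.0031)), (array([0.4631, 0.0297, 0.04  ]), np.float64(0.003)))
s7 S4 (np.int64(1260), np.False_, (array([0.4329, 0.1679, 0.0489]), np.float64(0.0021)), (array([0.4332, 0.1677, 0.04  ]), np.float64(0.0022)))
A 952 z 0.1676 ring (array([0.6013, 0.2957, 0.0306]), np.float64(0.0002))
B 884 z 0.1254 ring (array([0.447 , 0.3009, 0.0307]), np.float64(0.0003))
t 15.1667 tcp [0.6034 0.2924 0.2813] open 0.06105536522125176 F [ 0.5  1.3 -1.4] M [-0.01  0.03 -0.02] q [ 0.33  0.3   1.35 -0.    1.48  0.34]
[[ 0.006  0.004  1.   ]
 [ 0.001  1.    -0.004]
 [-1.     0.001  0.006]]
```

```bash
python3 -c "
from h import *
tgt(.6034,.1037,.28,0)"
```

```text
ROW [-0.0037, 0.0059, -0.0013] [0.001, -0.1887, 0.0006] rows>= 5
```

```bash
python3 -m inch '[[-0.0037,0.006,0,0,-0.02,0,-1],[-0.0037,0.006,0,0,-0.05,0,-1],[-0.0037,0.006,0,0,-0.085,0,-1],[-0.0037,0.006,0,0,-0.12,0,-1],[-0.0037,0.006,0,0,-0.15,0,-1],[-0.0037,0.006,0,0,-0.175,0,-1],[-0.0037,0.006,0,0,-0.1887,0.0006,-1],[-0.0037,0.006,0,0.04,-0.1887,0.0006,-1],[-0.0037,0.006,0,0.08,-0.1887,0.0006,-1],[-0.0037,0.006,0,0.12,-0.1887,0.0006,-1],[-0.0037,0.006,0,0.16,-0.1887,0.0006,-1],[-0.0037,0.006,0,0.19,-0.1887,0.0006,-1],[-0.0037,0.006,0,0.2,-0.1887,0.0006,-1],[-0.0037,0.006,0,0.2,-0.1887,0.0006,-1]]'
python3 - <<'E'
from h import *
s,r=st();tgt(.6034,.1037,.056,0)
i,d,C=snap("side","s8")
for k,c in S.items(): print(k,sfit(C,i,d,c,120))
E
```

```text
time_s: 16.33
tcp_pos: [0.6006, 0.1042, 0.0758]
orientation: [0.001, 1.58, 0.001]
contact_force: [0.9, 0.1, -2.8]
opening: 0.0611
t 16.3333 tcp [0.6006 0.1042 0.0758] open 0.06114498619068571 F [ 0.9  0.1 -2.8] M [0.01 0.06 0.04] q [0.04 0.36 1.69 0.   1.11 0.04]
[[-0.01   0.     1.   ]
 [ 0.001  1.     0.   ]
 [-1.     0.001 -0.01 ]]
ROW [-0.0, -0.0095, -0.0011] [0.0197, -0.0005, 0.0029] rows>= 1
S1 (np.int64(744), np.False_, (array([ 0.6475, -0.0974,  0.0478]), np.float64(0.0034)), (array([ 0.648 , -0.0979,  0.04  ]), np.float64(0.0038)))
S2 (np.int64(610), np.False_, (array([0.6042, 0.1103, 0.0488]), np.float64(0.0074)), (array([0.6053, 0.1096, 0.04  ]), np.float64(0.0074)))
S3 (np.int64(1057), np.False_, (array([0.4628, 0.0299, 0.0486]), np.float64(0.0022)), (array([0.4626, 0.0294, 0.04  ]), np.float64(0.0025)))
S4 (np.int64(1255), np.False_, (array([0.4327, 0.1679, 0.0489]), np.float64(0.002)), (array([0.4329, 0.1678, 0.04  ]), np.float64(0.0022)))
```

```bash
python3 -m inch '[[0,-0.0095,0,0,-0.0005,0.0029,-1],[0,-0.0095,0,0.006,-0.0005,0.0029,-1],[0,-0.0095,0,0.012,-0.0005,0.0029,-1],[0,-0.0095,0,0.016,-0.0005,0.0029,-1],[0,-0.0095,0,0.018,-0.0005,0.0029,-1],[0,-0.0095,0,0.018,-0.0005,0.0029,-1]]'
for k in 1 2; do python3 -m inch '[[0,0,0,0.001,0,0,-1],[0,0,0,0.0015,0,0,-1]]'|egrep 'tcp|force'; done
```

```text
time_s: 16.88
tcp_pos: [0.6056, 0.1038, 0.0607]
orientation: [0.001, 1.566, 0.001]
contact_force: [0.3, -0.3, -1.8]
opening: 0.0611
tcp_pos: [0.6056, 0.1037, 0.0593]
contact_force: [0.2, -0.1, -2.4]
tcp_pos: [0.6057, 0.1037, 0.0578]
contact_force: [-0.4, 0.1, -2.1]
```

```bash
for k in 1 2 3 4; do python3 -m inch '[[0,0,0,0.0005,0,-0.0005,-1],[0,0,0,0.001,0,-0.0005,-1]]'|egrep 'tcp|force'; done
```

```text
tcp_pos: [0.6052, 0.1038, 0.0568]
contact_force: [0.3, 0.5, -2.8]
tcp_pos: [0.6046, 0.1038, 0.0558]
contact_force: [0.2, 1.3, -2.2]
tcp_pos: [0.604, 0.1038, 0.0547]
contact_force: [-0.4, -0.5, -1.9]
tcp_pos: [0.6035, 0.1038, 0.054]
contact_force: [-3.0, 0.1, 3.7]
```

```bash
python3 -m inch '[[0,0,0,0,0,0,-0.2],[0,0,0,0,0,0,0.6],[0,0,0,0,0,0,1],[0,0,0,0,0,0,1],[0,0,0,0,0,0,1],[0,0,0,-0.02,0,0,1],[0,0,0,-0.05,0,0,1],[0,0,0,-0.09,0,0,1],[0,0,0,-0.13,0,0,1],[0,0,0,-0.17,0,0,1],[0,0,0,-0.21,0,0,1],[0,0,0,-0.25,0,0,1],[0,0,0,-0.25,0,0,1],[0,0,0,-0.25,0,0,1]]'
python3 - <<'E'
from h import *
s,r=st()
i,d,C=snap("wrist","w9")
cups(C,d,dict(c=((.604,.108),.085)))
for k,c in S.items(): print(k,sfit(C,i,d,c,120))
tgt(.4475,.2967,.30,0)
E
```

```text
time_s: 19.05
tcp_pos: [0.6041, 0.1036, 0.3083]
orientation: [0.001, 1.558, 0.001]
contact_force: [0.4, 0.9, -0.8]
opening: 0.0852
t 19.05 tcp [0.6041 0.1036 0.3083] open 0.08516680266484097 F [ 0.4  0.9 -0.8] M [0.   0.01 0.04] q [0.04 0.15 1.48 0.   1.5  0.04]
[[ 0.013  0.     1.   ]
 [ 0.002  1.    -0.   ]
 [-1.     0.002  0.013]]
c 618 z 0.0846 ring (array([0.6036, 0.1086, 0.0305]), np.float64(0.0002))
S1 (np.int64(2803), np.False_, (array([ 0.6473, -0.1002,  0.049 ]), np.float64(0.0005)), (array([ 0.6473, -0.1002,  0.04  ]), np.float64(0.0011)))
S2 (np.int64(1774), np.False_, (array([0.6031, 0.1082, 0.0489]), np.float64(0.0005)), (array([0.6031, 0.1073, 0.04  ]), np.float64(0.0011)))
S3 (np.int64(3186), np.False_, (array([0.4624, 0.0274, 0.0481]), np.float64(0.0007)), (array([0.4624, 0.0272, 0.04  ]), np.float64(0.002)))
S4 (np.int64(4813), np.False_, (array([0.4318, 0.1655, 0.0492]), np.float64(0.0003)), (array([0.4318, 0.1655, 0.04  ]), np.float64(0.0009)))
ROW [-0.0001, 0.0073, -0.0015] [0.0043, 0.1932, -0.1553] rows>= 6
```

View pics/w9.png

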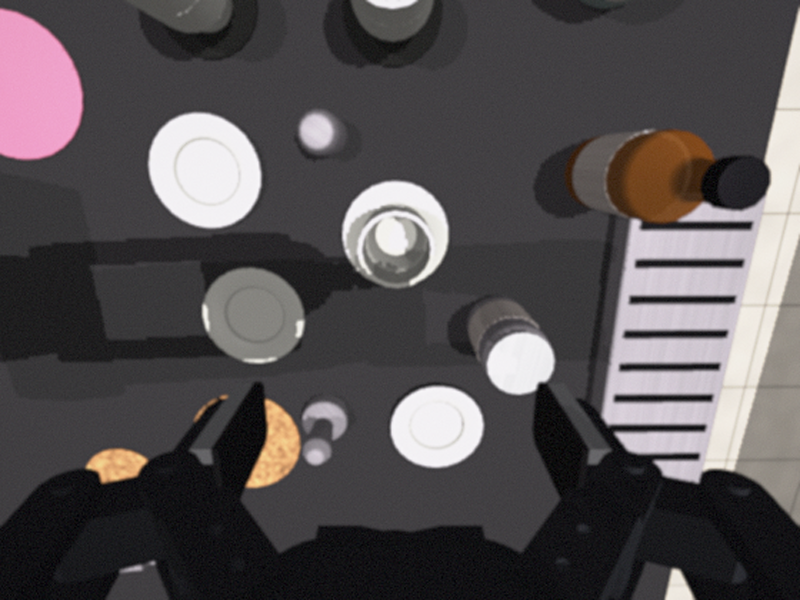

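```bash
python3 -m inch '[[0,0.0073,0,0.004,0.197,-0.156,1],[0,0.0073,0,0.004,0.197,-0.156,1],[0,0.0073,0,0.004,0.197,-0.156,1],[0,0.0073,0,0.004,0.197,-0.156,1],[0,0.0073,0,0.004,0.197,-0.156,1],[0,0.0073,0,0.004,0.197,-0.156,1],[0,0.0073,0,0.004,0.197,-0.156,1],[0,0.0073,0,0.04,0.197,-0.156,1],[0,0.0073,0,0.08,0.197,-0.156,1],[0,0.0073,0,0.1,0.197,-0.156,1],[0,0.0073,0,0.1,0.197,-0.156,1],[0,0.0073,0,0.1,0.197,-0.156,1]]'
python3 -c "
from h import *
st();tgt(.447,.3005,.095,0)
i,d,C=snap('wrist','w10')
cups(C,d,dict(B=((.446,.302),.126)))"
```

```text
time_s: 20.1
tcp_pos: [0.4461, 0.2996, 0.2017]
orientation: [-0.001, 1.576, -0.001]
contact_force: [0.1, 0.0, 0.7]
opening: 0.0853
t 20.1 tcp [0.4461 0.2996 0.2017] open 0.08525409774254475 F [0.1 0.  0.7] M [ 0.   -0.02 -0.02] q [0.44 0.05 1.79 0.   1.31 0.44]
[[-0.005  0.     1.   ]
 [-0.001  1.    -0.   ]
 [-1.    -0.001 -0.005]]
ROW [-0.0002, -0.0051, 0.001] [0.1067, 0.001, 0.0014] rows>= 3
B 1708 z 0.1256 ring (array([0.4467, 0.3012, 0.0307]), np.float64(0.0002))
```

```bash
python3 -m inch '[[0,-0.005,0,0.03,0.0015,0.001,1],[0,-0.005,0,0.06,0.0015,0.001,1],[0,-0.005,0,0.085,0.0015,0.001,1],[0,-0.005,0,0.1,0.0015,0.001,1],[0,-0.005,0,0.1065,0.0015,0.001,1],[0,-0.005,0,0.1065,0.0015,0.001,1],[0,-0.005,0,0.1065,0.0015,0.001,1],[0,-0.005,0,0.1065,0.0015,0.001,-1],[0,-0.005,0,0.1065,0.0015,0.001,-1],[0,-0.005,0,0.1065,0.0015,0.001,-1],[0,-0.005,0,0.1065,0.0015,0.001,-1],[0,-0.005,0,0.1065,0.0015,0.001,-1],[0,-0.005,0,0.1065,0.0015,0.001,-1]]' 50
python3 -m inch '[[0.08,0,0,-0.002,0,0,-1],[0.12,0,0,-0.004,0,0,-1],[0.0,0,0,-0.006,0,0,-1],[-0.12,0,0,-0.008,0,0,-1],[-0.05,0,0,-0.010,0,0,-1],[0.07,0,0,-0.012,0,0,-1],[0.12,0,0,-0.014,0,0,-1],[0.0,0,0,-0.016,0,0,-1],[-0.12,0,0,-0.018,0,0,-1],[0,0,0,-0.022,0,0,-1],[0.1,0,0,-0.026,0,0,-1],[0,0,0,-0.03,0,0,-1],[0,0,0,-0.03,0,0,-1]]'
```

```text
time_s: 21.23
tcp_pos: [0.4494, 0.3027, 0.1]
orientation: [0.002, 1.564, 0.002]
contact_force: [-2.4, 0.3, 7.2]
opening: 0.0608
time_s: 22.32
tcp_pos: [0.45, 0.303, 0.1315]
orientation: [0.0, 1.562, 0.005]
contact_force: [0.4, 0.6, -1.8]
opening: 0.0608
```

```bash
python3 -m inch '[[0,0,0,-0.02,0,0,-1],[0,0,0,-0.05,0,0,-1],[0,0,0,-0.08,0,0,-1],[0,0,0,-0.10,0,0,-1],[0,0.009,0,-0.10,-0.03,-0.004,-1],[0,0.009,0,-0.10,-0.06,-0.008,-1],[0,0.009,0,-0.10,-0.09,-0.012,-1],[0,0.009,0,-0.10,-0.12,-0.016,-1],[0,0.009,0,-0.10,-0.136,-0.018,-1],[0,0.009,0,-0.06,-0.136,-0.018,-1],[0,0.009,0,-0.02,-0.136,-0.018,-1],[0,0.009,0,0.02,-0.136,-0.018,-1],[0,0.009,0,0.04,-0.136,-0.018,-1],[0,0.009,0,0.05,-0.136,-0.018,-1],[0,0.009,0,0.05,-0.136,-0.018,-1],[0,0.009,0,0.05,-0.136,-0.018,-1]]'
python3 - <<'E'
from h import *
s,r=st();tgt(.4318,.167,.064,0)
i,d,C=snap("side","s11")
for k,c in S.items(): print(k,sfit(C,i,d,c,120)[2])
cups(C,d,dict(A=((.601,.299),.126),B=((.447,.304),.084),c2=((.604,.11),.085)))
E
```

```text
time_s: 23.65
tcp_pos: [0.4336, 0.1673, 0.0817]
orientation: [0.001, 1.57, 0.005]
contact_force: [-0.3, 0.0, -1.3]
opening: 0.0611
t 23.65 tcp [0.4336 0.1673 0.0817] open 0.06106286613598318 F [-0.3  0.  -1.3] M [-0.01 -0.02  0.04] q [0.2  0.02 2.07 0.   1.06 0.19]
[[ 0.    -0.003  1.   ]
 [ 0.004  1.     0.003]
 [-1.     0.004  0.   ]]
ROW [0.0028, 0.0003, -0.0036] [0.0177, -0.0003, -0.0018] rows>= 1Traceback (most recent call last):
  File "<stdin>", line 4, in <module>
TypeError: 'NoneType' object is not subscriptable
```

```bash
python3 -m inch '[[0,0,-0.0036,0.006,0,-0.0018,-1],[0,0,-0.0036,0.012,0,-0.0018,-1],[0,0,-0.0036,0.016,0,-0.0018,-1],[0,0,-0.0036,0.0185,0,-0.0018,-1],[0,0,-0.0036,0.0195,0,-0.0018,-1],[0,0,-0.0036,0.0195,0,-0.0018,-1]]'
for k in 1 2 3; do python3 -m inch '[[0,0,0,0.0005,0,0,-1],[0,0,0,0.001,0,0,-1]]'|egrep 'tcp|force'; done
```

```text
time_s: 24.2
tcp_pos: [0.4324, 0.1675, 0.0629]
orientation: [-0.002, 1.569, 0.003]
contact_force: [-0.3, 1.2, -2.3]
opening: 0.0612
tcp_pos: [0.4325, 0.1675, 0.0619]
contact_force: [-0.6, -0.0, -2.0]
tcp_pos: [0.4326, 0.1675, 0.061]
contact_force: [0.6, -0.3, -1.8]
tcp_pos: [0.4327, 0.1676, 0.06]
contact_force: [0.6, -0.4, -2.4]
```

```bash
for k in 1 2 3; do python3 -m inch '[[0,0,0,0.0005,0,0,-1],[0,0,0,0.001,0,0,-1]]'|egrep 'tcp|force'; done
```

```text
tcp_pos: [0.4328, 0.1675, 0.0591]
contact_force: [-2.3, -0.6, 4.4]
tcp_pos: [0.4329, 0.1677, 0.059]
contact_force: [-6.6, -0.8, 13.2]
tcp_pos: [0.433, 0.1677, 0.059]
contact_force: [-7.7, -0.8, 16.0]
```

```bash
python3 -m inch '[[0,0,0,-0.0005,0,0,-1],[0,0,0,-0.0005,0,0,-0.2],[0,0,0,0,0,0,0.6],[0,0,0,0,0,0,1],[0,0,0,0,0,0,1],[0,0,0,0,0,0,1],[0,0,0,-0.02,0,0,1],[0,0,0,-0.05,0,0,1],[0,0,0,-0.09,0,0,1],[0,0,0,-0.13,0,0,1],[0,0,0,-0.17,0,0,1],[0,0,0,-0.21,0,0,1],[0,0,0,-0.25,0,0,1],[0,0,0,-0.25,0,0,1],[0,0,0,-0.25,0,0,1]]'
python3 - <<'E'
from h import *
s,r=st()
i,d,C=snap("wrist","w12")
cups(C,d,dict(c2=((.604,.108),.085),c4=((.432,.166),.085),B=((.448,.302),.084)))
for k,c in S.items():
    f=sfit(C,i,d,c,100); print(k,f and f[:3])
tgt(.449,.302,.20,0)
E
```

```text
time_s: 26.45
tcp_pos: [0.4342, 0.168, 0.3123]
orientation: [-0.001, 1.563, 0.004]
contact_force: [0.3, 0.3, 0.3]
opening: 0.0856
t 26.45 tcp [0.4342 0.168  0.3123] open 0.08559426148858622 F [0.3 0.3 0.3] M [ 0.02 -0.04  0.02] q [ 0.2  -0.22  1.83 -0.    1.52  0.2 ]
[[ 0.008 -0.003  1.   ]
 [ 0.002  1.     0.003]
 [-1.     0.002  0.008]]
c2 672 z 0.0844 ring (array([0.6032, 0.1088, 0.0306]), np.float64(0.0004))
c4 593 z 0.0847 ring (array([0.4305, 0.1663, 0.0305]), np.float64(0.0003))
B 816 z 0.0837 ring (array([0.4474, 0.3016, 0.0305]), np.float64(0.0002))
S1 (np.int64(153), np.False_, (array([-669.3832, -302.5759,  735.0975]), np.float64(0.0042)))
S2 (np.int64(1827), np.False_, (array([0.6032, 0.1082, 0.0489]), np.float64(0.0004)))
S3 (np.int64(3109), np.False_, (array([0.4623, 0.0277, 0.049 ]), np.float64(0.0004)))
S4 (np.int64(1754), np.False_, (array([0.432 , 0.1656, 0.049 ]), np.float64(0.0004)))
ROW [0.0032, 0.0037, -0.0007] [0.1099, 0.1341, 0.0161] rows>= 5
```

```bash
python3 -m inch '[[0,0.0037,0,0,0.134,0.0145,1],[0,0.0037,0,0,0.134,0.0145,1],[0,0.0037,0,0,0.134,0.0145,1],[0,0.0037,0,0.04,0.134,0.0145,1],[0,0.0037,0,0.08,0.134,0.0145,1],[0,0.0037,0,0.12,0.134,0.0145,1],[0,0.0037,0,0.16,0.134,0.0145,1],[0,0.0037,0,0.16,0.134,0.0145,1],[0,0.0037,0,0.16,0.134,0.0145,1]]'
python3 -c "
from h import *
st();tgt(.4474,.3016,.056,0)"
```

```text
time_s: 27.25
tcp_pos: [0.4446, 0.3005, 0.1461]
orientation: [-0.005, 1.579, -0.0]
contact_force: [1.2, 0.7, 0.1]
opening: 0.0855
t 27.25 tcp [0.4446 0.3005 0.1461] open 0.0855436224099815 F [1.2 0.7 0.1] M [-0.01 -0.04 -0.02] q [0.45 0.1  1.84 0.   1.21 0.44]
[[-0.008 -0.003  1.   ]
 [-0.003  1.     0.003]
 [-1.    -0.003 -0.008]]
ROW [0.0032, -0.0082, 0.0033] [0.0901, 0.0014, 0.0035] rows>= 3
```

```bash
python3 -m inch '[[0,-0.008,0.003,0.03,0.0014,0.003,1],[0,-0.008,0.003,0.055,0.0014,0.003,1],[0,-0.008,0.003,0.075,0.0014,0.003,1],[0,-0.008,0.003,0.088,0.0014,0.003,1],[0,-0.008,0.003,0.091,0.0014,0.003,1],[0,-0.008,0.003,0.091,0.0014,0.003,1],[0,-0.008,0.003,0.091,0.0014,0.003,1],[0,-0.008,0.003,0.091,0.0014,0.003,-1],[0,-0.008,0.003,0.091,0.0014,0.003,-1],[0,-0.008,0.003,0.091,0.0014,0.003,-1],[0,-0.008,0.003,0.091,0.0014,0.003,-1],[0,-0.008,0.003,0.091,0.0014,0.003,-1],[0,-0.008,0.003,0.091,0.0014,0.003,-1]]' 50
python3 -m inch '[[0,0,0,-0.003,0,0,-1],[0,0,0,-0.01,0,0,-1],[0,0,0,-0.02,0,0,-1],[0,0,0,-0.05,0,0,-1],[0,0,0,-0.09,0,0,-1],[0,0,0,-0.13,0,0,-1],[0,0,0,-0.17,0,0,-1],[0,0,0,-0.18,0,0,-1],[0,0,0,-0.18,0,0,-1]]'
python3 -c "
from h import *
st();tgt(.4623,.0277,.24,0)"
```

```text
time_s: 28.33
tcp_pos: [0.4481, 0.3022, 0.0573]
orientation: [-0.002, 1.568, 0.003]
contact_force: [-1.3, -0.5, 7.5]
opening: 0.0614
time_s: 29.08
tcp_pos: [0.4501, 0.3032, 0.2431]
orientation: [0.001, 1.56, 0.007]
contact_force: [1.0, 0.6, -2.9]
opening: 0.0613
t 29.0833 tcp [0.4501 0.3032 0.2431] open 0.06133133680120206 F [ 1.   0.6 -2.9] M [-0.04 -0.02  0.01] q [ 0.45  0.01  1.75 -0.    1.37  0.44]
[[ 0.011 -0.003  1.   ]
 [ 0.005  1.     0.003]
 [-1.     0.005  0.011]]
ROW [0.0034, 0.0112, -0.0052] [0.0018, -0.2756, 0.0113] rows>= 7
```

```bash
python3 -m inch '[[0.0034,0.011,-0.005,0,-0.02,0.001,-1],[0.0034,0.011,-0.005,0,-0.055,0.002,-1],[0.0034,0.011,-0.005,0,-0.095,0.004,-1],[0.0034,0.011,-0.005,0,-0.135,0.006,-1],[0.0034,0.011,-0.005,0,-0.175,0.008,-1],[0.0034,0.011,-0.005,0,-0.21,0.01,-1],[0.0034,0.011,-0.005,0,-0.245,0.011,-1],[0.0034,0.011,-0.005,0,-0.265,0.0113,-1],[0.0034,0.011,-0.005,0,-0.275,0.0113,-1],[0.0034,0.011,-0.005,0.04,-0.275,0.0113,-1],[0.0034,0.011,-0.005,0.08,-0.275,0.0113,-1],[0.0034,0.011,-0.005,0.12,-0.275,0.0113,-1],[0.0034,0.011,-0.005,0.15,-0.275,0.0113,-1],[0.0034,0.011,-0.005,0.16,-0.275,0.0113,-1],[0.0034,0.011,-0.005,0.16,-0.275,0.0113,-1],[0.0034,0.011,-0.005,0.16,-0.275,0.0113,-1]]'
python3 - <<'E'
from h import *
s,r=st();tgt(.4623,.0283,.061,0)
i,d,C=snap("scene","s13")
for k,c in S.items():
    f=sfit(C,i,d,c,100); print(k,f and f[:3])
i,d,C=load("scene0","scene")
for k,c in S.items():
    f=sfit(C,i,d,c,100); print(k,f and f[:3])
E
```

```text
time_s: 30.42
tcp_pos: [0.4639, 0.0295, 0.0819]
orientation: [0.0, 1.572, 0.001]
contact_force: [0.9, -0.2, -1.8]
opening: 0.0609
t 30.4167 tcp [0.4639 0.0295 0.0819] open 0.060921077035372626 F [ 0.9 -0.2 -1.8] M [-0.01 -0.03  0.06] q [-0.11  0.02  2.07  0.    1.06 -0.11]
[[-0.001 -0.     1.   ]
 [ 0.     1.     0.   ]
 [-1.     0.    -0.001]]
ROW [0.0004, -0.001, -0.0005] [0.0209, -0.0012, -0.0016] rows>= 1
S1 (np.int64(883), np.False_, (array([ 0.6411, -0.1008,  0.0527]), np.float64(0.0049)))
S2 (np.int64(249), np.False_, (array([0.6145, 0.079 , 0.0206]), np.float64(0.0113)))
S3 (np.int64(503), np.False_, (array([0.4611, 0.0287, 0.0485]), np.float64(0.0131)))
S4 (np.int64(460), np.False_, (array([0.4257, 0.1655, 0.0513]), np.float64(0.0044)))
S1 (np.int64(881), np.False_, (array([ 0.6422, -0.1016,  0.0523]), np.float64(0.0051)))
S2 (np.int64(724), np.False_, (array([0.5968, 0.1089, 0.0517]), np.float64(0.005)))
S3 (np.int64(672), np.False_, (array([0.4604, 0.029 , 0.0493]), np.float64(0.0062)))
S4 (np.int64(707), np.False_, (array([0.4267, 0.1665, 0.0505]), np.float64(0.0059)))
```

Saucers unmoved. Lower.

```bash
python3 -m inch '[[0,0,0,0.006,-0.001,-0.0016,-1],[0,0,0,0.012,-0.001,-0.0016,-1],[0,0,0,0.017,-0.001,-0.0016,-1],[0,0,0,0.02,-0.001,-0.0016,-1],[0,0,0,0.022,-0.001,-0.0016,-1],[0,0,0,0.022,-0.001,-0.0016,-1]]'
for k in 1 2 3; do python3 -m inch '[[0,0,0,0.0005,0,0,-1],[0,0,0,0.001,0,0,-1]]'|egrep 'tcp|force'; done
```

```text
time_s: 30.97
tcp_pos: [0.4633, 0.0284, 0.0608]
orientation: [-0.0, 1.57, 0.0]
contact_force: [-0.4, -0.2, -2.3]
opening: 0.0613
tcp_pos: [0.4634, 0.0284, 0.0598]
contact_force: [-0.1, 0.6, -1.7]
tcp_pos: [0.4635, 0.0283, 0.0589]
contact_force: [-0.4, 0.3, -2.1]
tcp_pos: [0.4637, 0.0283, 0.0584]
contact_force: [-3.9, 0.2, 7.3]
```

```bash
python3 -m inch '[[0,0,0,-0.0003,0,-0.001,-1],[0,0,0,-0.0003,0,-0.001,-0.2],[0,0,0,0,0,-0.001,0.6],[0,0,0,0,0,-0.001,1],[0,0,0,0,0,-0.001,1],[0,0,0,0,0,-0.001,1],[0,0,0,-0.02,0,-0.001,1],[0,0,0,-0.05,0,0,1],[0,0,0,-0.09,0,0,1],[0,0,0,-0.13,0,0,1],[0,0,0,-0.17,0,0,1],[0,0,0,-0.21,0,0,1],[0,0,0,-0.25,0,0,1],[0,0,0,-0.25,0,0,1],[0,0,0,-0.25,0,0,1]]'
python3 - <<'E'
from h import *
s,r=st()
i,d,C=snap("wrist","w14")
cups(C,d,dict(c3=((.462,.028),.085),c2=((.604,.108),.085),c4=((.432,.166),.085)))
for k,c in S.items():
    f=sfit(C,i,d,c,100); print(k,f and f[:3])
tgt(.6013,.2957,.25,0)
E
```

```text
time_s: 32.72
tcp_pos: [0.4649, 0.0281, 0.3118]
orientation: [-0.001, 1.562, -0.0]
contact_force: [-0.5, -0.3, -0.4]
opening: 0.0852
t 32.7167 tcp [0.4649 0.0281 0.3118] open 0.08524126668973912 F [-0.5 -0.3 -0.4] M [-0.01 -0.    0.01] q [-0.11 -0.22  1.83  0.    1.52 -0.11]
[[ 0.008 -0.     1.   ]
 [-0.001  1.     0.   ]
 [-1.    -0.001  0.008]]
c3 611 z 0.0846 ring (array([0.4621, 0.0281, 0.0305]), np.float64(0.0003))
c2 821 z 0.0846 ring (array([0.6032, 0.1085, 0.0306]), np.float64(0.0003))
c4 850 z 0.0846 ring (array([0.4306, 0.1659, 0.0306]), np.float64(0.0002))
S1 (np.int64(2855), np.False_, (array([ 0.6476, -0.0987,  0.0483]), np.float64(0.0059)))
S2 (np.int64(2241), np.False_, (array([0.6032, 0.1081, 0.0492]), np.float64(0.0007)))
S3 (np.int64(1763), np.False_, (array([0.4625, 0.0275, 0.049 ]), np.float64(0.0005)))
S4 (np.int64(2260), np.False_, (array([0.4317, 0.1657, 0.0491]), np.float64(0.0003)))
ROW [0.0004, 0.0039, 0.0002] [0.0597, 0.2675, 0.1374] rows>= 8
```

```bash
python3 -m inch '[[0,0.004,0,0.06,0.2675,0.137,1],[0,0.004,0,0.06,0.2675,0.137,1],[0,0.004,0,0.06,0.2675,0.137,1],[0,0.004,0,0.06,0.2675,0.137,1],[0,0.004,0,0.06,0.2675,0.137,1],[0,0.004,0,0.06,0.2675,0.137,1],[0,0.004,0,0.06,0.2675,0.137,1],[0,0.004,0,0.06,0.2675,0.137,1],[0,0.004,0,0.06,0.2675,0.137,1],[0,0.004,0,0.1,0.2675,0.137,1],[0,0.004,0,0.1,0.2675,0.137,1],[0,0.004,0,0.1,0.2675,0.137,1]]'
python3 -c "
from h import *
st()
i,d,C=snap('wrist','w15')
cups(C,d,dict(A=((.601,.297),.126)))
tgt(.6013,.2957,.096,0)"
```

```text
time_s: 33.77
tcp_pos: [0.5982, 0.294, 0.2056]
orientation: [-0.003, 1.579, -0.003]
contact_force: [-0.4, 0.2, 0.3]
opening: 0.0853
t 33.7667 tcp [0.5982 0.294  0.2056] open 0.08531714979573654 F [-0.4  0.2  0.3] M [0.05 0.02 0.01] q [ 0.34  0.35  1.43 -0.    1.37  0.34]
[[-0.008  0.     1.   ]
 [-0.003  1.    -0.   ]
 [-1.    -0.003 -0.008]]
A 1660 z 0.1255 ring (array([0.6011, 0.296 , 0.0307]), np.float64(0.0002))
ROW [-0.0004, -0.004, 0.0017] [0.1124, 0.0014, 0.002] rows>= 3
```

```bash
python3 -m inch '[[0,-0.004,0.0017,0.03,0.0016,0.002,1],[0,-0.004,0.0017,0.06,0.0016,0.002,1],[0,-0.004,0.0017,0.085,0.0016,0.002,1],[0,-0.004,0.0017,0.105,0.0016,0.002,1],[0,-0.004,0.0017,0.112,0.0016,0.002,1],[0,-0.004,0.0017,0.112,0.0016,0.002,1],[0,-0.004,0.0017,0.112,0.0016,0.002,1],[0,-0.004,0.0017,0.112,0.0016,0.002,-1],[0,-0.004,0.0017,0.112,0.0016,0.002,-1],[0,-0.004,0.0017,0.112,0.0016,0.002,-1],[0,-0.004,0.0017,0.112,0.0016,0.002,-1],[0,-0.004,0.0017,0.112,0.0016,0.002,-1],[0,-0.004,0.0017,0.112,0.0016,0.002,-1]]' 50
python3 -m inch '[[0.08,0,0,-0.002,0,0,-1],[0.12,0,0,-0.004,0,0,-1],[0.0,0,0,-0.006,0,0,-1],[-0.12,0,0,-0.008,0,0,-1],[-0.05,0,0,-0.010,0,0,-1],[0.07,0,0,-0.012,0,0,-1],[0.12,0,0,-0.014,0,0,-1],[0.0,0,0,-0.016,0,0,-1],[-0.12,0,0,-0.018,0,0,-1],[0,0,0,-0.022,0,0,-1],[0.1,0,0,-0.026,0,0,-1],[0,0,0,-0.03,0,0,-1],[0,0,0,-0.03,0,0,-1]]'
```

```text
time_s: 34.9
tcp_pos: [0.6027, 0.2965, 0.0995]
orientation: [0.001, 1.567, 0.001]
contact_force: [-2.5, -1.1, 5.6]
opening: 0.0606
time_s: 35.98
tcp_pos: [0.6033, 0.2968, 0.1313]
orientation: [-0.001, 1.565, 0.004]
contact_force: [-0.5, 0.4, -2.2]
opening: 0.0606
```

```bash
python3 -m inch '[[0,0,0,-0.02,0,0,-1],[0,0,0,-0.05,0,0,-1],[0,0,0,-0.09,0,0,-1],[0,0,0,-0.13,0,0,-1],[0,0.005,-0.004,-0.14,-0.03,0.003,-1],[0,0.005,-0.004,-0.14,-0.065,0.007,-1],[0,0.005,-0.004,-0.14,-0.105,0.011,-1],[0,0.005,-0.004,-0.14,-0.145,0.016,-1],[0,0.005,-0.004,-0.14,-0.185,0.02,-1],[0,0.005,-0.004,-0.14,-0.225,0.025,-1],[0,0.005,-0.004,-0.14,-0.265,0.03,-1],[0,0.005,-0.004,-0.14,-0.305,0.034,-1],[0,0.005,-0.004,-0.14,-0.345,0.039,-1],[0,0.005,-0.004,-0.14,-0.375,0.042,-1],[0,0.005,-0.004,-0.14,-0.396,0.044,-1],[0,0.005,-0.004,-0.14,-0.396,0.044,-1],[0,0.005,-0.004,-0.14,-0.396,0.044,-1]]'
python3 - <<'E'
from h import *
s,r=st();tgt(.6474,-.0996,.08,0)
for cam,n,o in [("scene","s16","scene0"),("side","s17","side0")]:
    i,d,C=snap(cam,n)
    f=sfit(C,i,d,S["S1"],100);print(f and f[:3]); i,d,C=load(o,cam);print(sfit(C,i,d,S["S1"],100)[:3])
E
```

```text
time_s: 37.4
tcp_pos: [0.6477, -0.1008, 0.2707]
orientation: [-0.001, 1.57, -0.002]
contact_force: [0.3, -0.4, -1.5]
opening: 0.0608
t 37.4 tcp [ 0.6477 -0.1008  0.2707] open 0.060814054083855686 F [ 0.3 -0.4 -1.5] M [ 0.09  0.01 -0.04] q [-0.27  0.27  1.4  -0.    1.46 -0.27]
[[ 0.001  0.     1.   ]
 [-0.002  1.    -0.   ]
 [-1.    -0.002  0.001]]
ROW [-0.0003, 0.0008, 0.0017] [0.1907, 0.0015, -0.0004] rows>= 5
(np.int64(866), np.False_, (array([ 0.6465, -0.0985,  0.0486]), np.float64(0.0037)))
(np.int64(881), np.False_, (array([ 0.6422, -0.1016,  0.0523]), np.float64(0.0051)))
(np.int64(738), np.False_, (array([ 0.6482, -0.0976,  0.0482]), np.float64(0.0029)))
(np.int64(741), np.False_, (array([ 0.6483, -0.0981,  0.0482]), np.float64(0.0035)))
```

```bash
python3 -m inch '[[0,0,0.0017,0.03,0.0015,0,-1],[0,0,0.0017,0.07,0.0015,0,-1],[0,0,0.0017,0.11,0.0015,0,-1],[0,0,0.0017,0.15,0.0015,0,-1],[0,0,0.0017,0.18,0.0015,0,-1],[0,0,0.0017,0.19,0.0015,0,-1],[0,0,0.0017,0.195,0.0015,0,-1],[0,0,0.0017,0.2,0.0015,0,-1],[0,0,0.0017,0.204,0.0015,0,-1],[0,0,0.0017,0.207,0.0015,0,-1],[0,0,0.0017,0.209,0.0015,0,-1],[0,0,0.0017,0.209,0.0015,0,-1]]'
for k in 1 2 3; do python3 -m inch '[[0,0,0,0.0005,0,0,-1],[0,0,0,0.001,0,0,-1]]'|egrep 'tcp|force'; done
```

```text
time_s: 38.5
tcp_pos: [0.6486, -0.0977, 0.0628]
orientation: [-0.002, 1.568, 0.002]
contact_force: [-1.1, 0.8, -3.0]
opening: 0.061
tcp_pos: [0.6492, -0.0979, 0.0627]
contact_force: [-0.2, -0.9, -1.5]
tcp_pos: [0.6495, -0.0981, 0.0622]
contact_force: [0.3, -0.4, -2.6]
tcp_pos: [0.6496, -0.0981, 0.0612]
contact_force: [0.7, 0.4, -2.0]
```

Correct the ~2 mm offset while lowering.

```bash
for k in 1 2 3; do python3 -m inch '[[0,0,0,0.0005,-0.0005,-0.0008,-1],[0,0,0,0.001,-0.0005,-0.0008,-1]]'|egrep 'tcp|force'; done
```

```text
tcp_pos: [0.6487, -0.0987, 0.0601]
contact_force: [-0.3, -0.8, -2.6]
tcp_pos: [0.6476, -0.0993, 0.059]
contact_force: [-0.6, -0.3, -1.0]
tcp_pos: [0.6472, -0.0998, 0.0586]
contact_force: [-1.2, 1.1, 3.3]
```

```bash
python3 -m inch '[[0,0,0,0,0,0,-0.2],[0,0,0,0,0,0,0.6],[0,0,0,0,0,0,1],[0,0,0,0,0,0,1],[0,0,0,0,0,0,1],[0,0,0,-0.02,0,0,1],[0,0,0,-0.05,0,0,1],[0,0,0,-0.09,0,0,1],[0,0,0,-0.13,0,0,1],[0,0,0,-0.17,0,0,1],[0,0,0,-0.21,0,0,1],[0,0,0,-0.25,0,0,1],[0,0,0,-0.25,0,0,1],[0,0,0,-0.25,0,0,1]]'
python3 - <<'E'
from h import *
s,r=st()
i,d,C=snap("wrist","w18")
cups(C,d,dict(c1=((.647,-.1),.085),c3=((.462,.028),.085),c2=((.604,.108),.085),c4=((.432,.166),.085)))
for k,c in S.items():
    f=sfit(C,i,d,c,100); print(k,f and f[:3])
i,d,C=snap("side","s18")
cups(C,d,dict(A=((.601,.298),.085)))
tgt(.6018,-.3148,.25,-66.6)
E
```

```text
time_s: 40.67
tcp_pos: [0.6476, -0.1001, 0.3133]
orientation: [-0.004, 1.558, -0.0]
contact_force: [0.7, -0.6, -0.3]
opening: 0.0854
t 40.6667 tcp [ 0.6476 -0.1001  0.3133] open 0.08537455593457906 F [ 0.7 -0.6 -0.3] M [ 0.01 -0.02  0.03] q [-0.27  0.25  1.36  0.    1.52 -0.28]
[[ 0.013 -0.002  1.   ]
 [-0.003  1.     0.002]
 [-1.    -0.003  0.013]]
c1 601 z 0.0846 ring (array([ 0.6463, -0.1003,  0.0305]), np.float64(0.0002))
c3 1029 z 0.0844 ring (array([0.4625, 0.0276, 0.0307]), np.float64(0.0003))
c2 few 14
c4 few 0
S1 (np.int64(1768), np.False_, (array([ 0.6473, -0.1001,  0.0489]), np.float64(0.0003)))
S2 (np.int64(1895), np.True_, (array([0.6026, 0.1094, 0.0486]), np.float64(0.0142)))
S3 (np.int64(2624), np.False_, (array([0.4622, 0.0276, 0.0492]), np.float64(0.0004)))
S4 None
A 173 z 0.0826 ring (array([0.6013, 0.2995, 0.0302]), np.float64(0.0012))
ROW [1.1647, 0.0044, -0.0022] [0.0578, -0.2151, -0.0445] rows>= 10
```

View pics/s18.png

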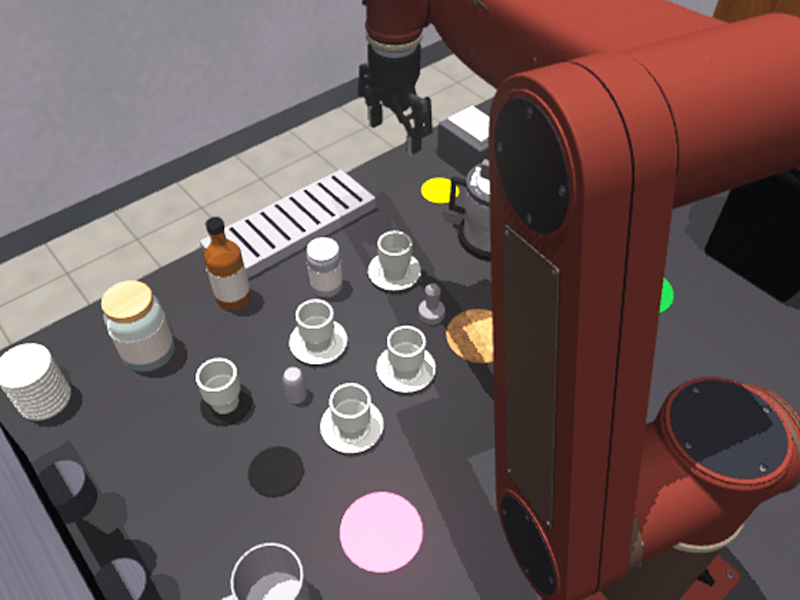

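```bash
python3 -m inch '[[0.12,0.004,0,0,-0.022,-0.005,0.3],[0.24,0.004,0,0.01,-0.044,-0.01,0.3],[0.36,0.004,0,0.02,-0.066,-0.014,0.3],[0.48,0.004,0,0.03,-0.088,-0.018,0.3],[0.6,0.004,0,0.04,-0.11,-0.023,0.3],[0.72,0.004,0,0.05,-0.132,-0.028,0.3],[0.84,0.004,0,0.058,-0.154,-0.032,0.3],[0.96,0.004,0,0.058,-0.176,-0.036,0.3],[1.08,0.004,0,0.058,-0.2,-0.04,0.3],[1.165,0.004,0,0.058,-0.215,-0.0445,0.3],[1.165,0.004,0,0.058,-0.215,-0.0445,0.3],[1.165,0.004,0,0.058,-0.215,-0.0445,0.3]]'
python3 - <<'E'
from h import *
s,r=st()
i,d,C=snap("wrist","w19")
f=np.array([.601,-.314])
q=C[(np.hypot(*(C[...,:2]-f).transpose(2,0,1))<.06)&(C[...,2]>.172)&(C[...,2]<.185)&(d>0)][:,:2]
c,sz,a=cv2.minAreaRect(q.astype(np.float32));print(len(q),c,sz,a,np.degrees(np.arctan2(*np.linalg.svd(q-q.mean(0))[2][0][::-1])))
tgt(.6014,-.3142,.165,-66.6)
E
```

```text
time_s: 41.77
tcp_pos: [0.6006, -0.3148, 0.2471]
orientation: [0.906, 1.379, -0.902]
contact_force: [0.2, 0.0, 0.4]
opening: 0.0556
t 41.7667 tcp [ 0.6006 -0.3148  0.2471] open 0.05555657714909621 F [0.2 0.  0.4] M [ 0.02 -0.04  0.01] q [-0.6   0.34  1.36  0.    1.44  0.56]
[[-0.002  0.918  0.397]
 [ 0.004  0.397 -0.918]
 [-1.    -0.    -0.005]]
2476 (0.6007606387138367, -0.3141089081764221) (0.07563015818595886, 0.015957603231072426) 24.071535110473633 -156.11699429423163
ROW [0.001, -0.0042, -0.0004] [0.0826, 0.0002, 0.0006] rows>= 2
```

```bash
python3 -m inch '[[0,-0.004,0,0.03,0.0002,0.0006,0.3],[0,-0.004,0,0.06,0.0002,0.0006,0.3],[0,-0.004,0,0.078,0.0002,0.0006,0.3],[0,-0.004,0,0.0825,0.0002,0.0006,0.3],[0,-0.004,0,0.0825,0.0002,0.0006,0.3],[0,-0.004,0,0.0825,0.0002,0.0006,-1],[0,-0.004,0,0.0825,0.0002,0.0006,-1],[0,-0.004,0,0.0825,0.0002,0.0006,-1],[0,-0.004,0,0.0825,0.0002,0.0006,-1],[0,-0.004,0,0.0825,0.0002,0.0006,-1],[0,-0.004,0,0.0825,0.0002,0.0006,-1],[0,-0.004,0,0.0825,0.0002,0.0006,-1]]' 120
python3 -m inch '[[-0.05,0,0,0,0,0,-1],[-0.1,0,0,0,0,0,-1],[-0.15,0,0,0,0,0,-1],[-0.2,0,0,0,0,0,-1],[-0.3,0,0,0,0,0,-1],[-0.4,0,0,0,0,0,-1],[-0.5,0,0,0,0,0,-1],[-0.6,0,0,0,0,0,-1],[-0.7,0,0,0,0,0,-1],[-0.8,0,0,0,0,0,-1],[-0.9,0,0,0,0,0,-1],[-1.0,0,0,0,0,0,-1],[-1.08,0,0,0,0,0,-1],[-1.14,0,0,0,0,0,-1],[-1.18,0,0,0,0,0,-1],[-1.18,0,0,0,0,0,-1]]'
python3 - <<'E'
from h import *
s,r=st()
M=r.as_matrix();print(np.degrees(np.arctan2(M[1,2],M[0,2])))
i,d,C=snap("wrist","w20")
v,u=np.mgrid[0:420,0:560]
h=(C[...,2]>.174)&(C[...,2]<.185)&(np.hypot(*(C[...,:2]-[.601,-.314]).transpose(2,0,1))<.06)&(u>230)&(u<330)
q=C[h][:,:2];print(len(q),np.degrees(np.arctan2(*np.linalg.svd(q-q.mean(0))[2][0][::-1])))
E
```

```text
time_s: 42.82
tcp_pos: [0.6022, -0.3138, 0.1678]
orientation: [0.903, 1.374, -0.901]
contact_force: [-1.9, 3.4, 5.8]
opening: 0.0129
time_s: 44.15
tcp_pos: [0.6023, -0.314, 0.1684]
orientation: [-0.017, 1.568, 0.016]
contact_force: [0.0, 0.4, -2.9]
opening: 0.0127
t 44.15 tcp [ 0.6023 -0.314   0.1684] open 0.012718967968728791 F [ 0.   0.4 -2.9] M [-0.01  0.01  0.01] q [-0.6   0.4   1.44  0.    1.3  -0.62]
[[ 0.003 -0.021  1.   ]
 [-0.     1.     0.021]
 [-1.    -0.     0.003]]
1.1901633445377984
5827 -88.61719426514615
```

View pics/w20.png

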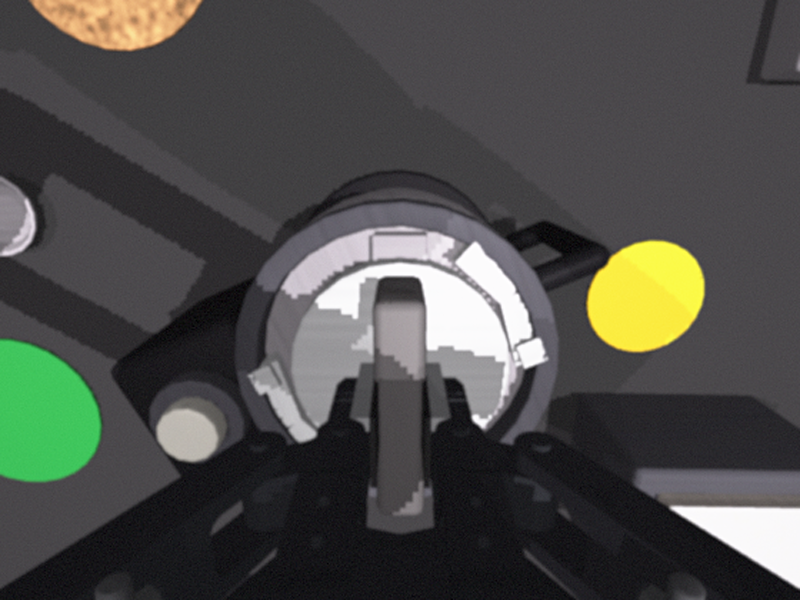

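```bash
python3 -m inch '[[0,0,0,-0.005,0,0,-1],[0,0,0,-0.012,0,0,-1],[0,0,0,-0.02,0,0,-1],[0,0,0,-0.04,0,0,-1],[0,0,0,-0.07,0,0,-1],[0,0,0,-0.10,0,0,-1],[0,0,0,-0.10,0,0,-1]]'
python3 -c "
from h import *
st();tgt(.4365,-.1225,.26,0);tgt(.4365,-.1225,.06,0)"
```

```text
time_s: 44.78
tcp_pos: [0.6049, -0.3159, 0.2783]
orientation: [-0.021, 1.557, 0.008]
contact_force: [1.2, 0.0, -0.2]
opening: 0.0132
t 44.7833 tcp [ 0.6049 -0.3159  0.2783] open 0.013169679290204106 F [ 1.2  0.  -0.2] M [ 0.01 -0.03  0.03] q [-0.6   0.32  1.33  0.    1.47 -0.62]
[[ 0.014 -0.018  1.   ]
 [-0.008  1.     0.018]
 [-1.    -0.008  0.014]]
ROW [0.0181, 0.0141, 0.0081] [0.0143, 0.1965, -0.1651] rows>= 7
ROW [0.0181, 0.0141, 0.0081] [0.2143, 0.1982, -0.1679] rows>= 9
```

```bash
python3 -m inch '[[0.018,0.014,0.008,0.002,0.02,-0.017,-1],[0.018,0.014,0.008,0.004,0.045,-0.038,-1],[0.018,0.014,0.008,0.006,0.072,-0.061,-1],[0.018,0.014,0.008,0.008,0.1,-0.084,-1],[0.018,0.014,0.008,0.01,0.128,-0.108,-1],[0.018,0.014,0.008,0.012,0.155,-0.13,-1],[0.018,0.014,0.008,0.014,0.18,-0.151,-1],[0.018,0.014,0.008,0.014,0.197,-0.165,-1],[0.018,0.014,0.008,0.05,0.198,-0.166,-1],[0.018,0.014,0.008,0.09,0.198,-0.167,-1],[0.018,0.014,0.008,0.13,0.198,-0.167,-1],[0.018,0.014,0.008,0.17,0.198,-0.168,-1],[0.018,0.014,0.008,0.2,0.198,-0.168,-1],[0.018,0.014,0.008,0.21,0.198,-0.168,-1],[0.018,0.014,0.008,0.214,0.198,-0.168,-1],[0.018,0.014,0.008,0.214,0.198,-0.168,-1]]'
python3 -c "
from h import *
st();tgt(.4365,-.1225,.044,0)"
```

```text
time_s: 46.12
tcp_pos: [0.4369, -0.1229, 0.0608]
orientation: [-0.0, 1.57, -0.0]
contact_force: [0.1, 0.0, -2.3]
opening: 0.013
t 46.1167 tcp [ 0.4369 -0.1229  0.0608] open 0.013024080390277243 F [ 0.1  0.  -2.3] M [-0.04 -0.08  0.02] q [-0.45  0.03  2.11  0.    1.01 -0.45]
[[ 0.  0.  1.]
 [-0.  1. -0.]
 [-1. -0.  0.]]
ROW [-0.0001, 0.0004, 0.0002] [0.0168, 0.0004, -0.0004] rows>= 1
```

```bash
python3 -m inch '[[0,0,0,0.006,0,0,-1],[0,0,0,0.011,0,0,-1],[0,0,0,0.015,0,0,-1],[0,0,0,0.017,0,0,-1],[0,0,0,0.018,0,0,-1],[0,0,0,0.018,0,0,-1]]'
for k in 1 2; do python3 -m inch '[[0,0,0,0.0005,0,0,-1],[0,0,0,0.001,0,0,-1]]'|egrep 'tcp|force'; done
```

```text
time_s: 46.62
tcp_pos: [0.4368, -0.1228, 0.0428]
orientation: [-0.0, 1.57, -0.0]
contact_force: [-0.1, 0.3, -2.1]
opening: 0.0132
tcp_pos: [0.437, -0.1229, 0.042]
contact_force: [-0.4, 0.3, -2.1]
tcp_pos: [0.4372, -0.123, 0.0411]
contact_force: [1.4, 0.1, -2.2]
```

```bash
for k in 1 2 3; do python3 -m inch '[[0,0,0,0.0005,0,0,-1],[0,0,0,0.001,0,0,-1]]'|egrep 'tcp|force'; done
```

```text
tcp_pos: [0.4372, -0.1231, 0.0408]
contact_force: [-6.5, 1.7, 12.0]
tcp_pos: [0.4373, -0.1231, 0.0408]
contact_force: [-7.0, 3.2, 16.8]
tcp_pos: [0.4375, -0.1232, 0.0408]
contact_force: [-7.6, 3.0, 16.8]
```

Seated on the mat; release, rise, inspect.

```bash
python3 -m inch '[[0,0,0,-0.001,0,0,-1],[0,0,0,-0.001,0,0,-0.4],[0,0,0,-0.001,0,0,0.2],[0,0,0,-0.001,0,0,0.2],[0,0,0,-0.001,0,0,0.2],[0,0,0,-0.02,0,0,0.2],[0,0,0,-0.05,0,0,0.2],[0,0,0,-0.09,0,0,0.2],[0,0,0,-0.13,0,0,0.2],[0,0,0,-0.17,0,0,0.2],[0,0,0,-0.21,0,0,0.2],[0,0,0,-0.25,0,0,0.2],[0,0,0,-0.27,0,0,0.2],[0,0,0,-0.27,0,0,0.2],[0,0,0,-0.27,0,0,0.2]]'
python3 - <<'E'
from h import *
s,r=st()
i,d,C=snap("wrist","w21")
f=np.array([.4365,-.123])
q=C[(np.hypot(*(C[...,:2]-f).transpose(2,0,1))<.06)&(C[...,2]>.012)&(C[...,2]<.022)&(d>0)];print("lid",ring(edge(q[:,:2])),np.median(q[:,2]))
m=(np.hypot(*(C[...,:2]-f).transpose(2,0,1))<.075)&(C[...,2]<.008)&(i[...,0].astype(int)-i[...,2]>30)
print("mat",ring(edge(C[m][:,:2],c=f)))
cups(C,d,dict(c1=((.647,-.1),.085),c3=((.462,.028),.085),c2=((.604,.108),.085),c4=((.432,.166),.085)))
for k,c in S.items():
    g=sfit(C,i,d,c,100); print(k,g and g[:3])
snap("scene","s21")
E
```

```text
time_s: 48.7
tcp_pos: [0.4382, -0.1234, 0.3121]
orientation: [-0.002, 1.568, -0.001]
contact_force: [0.4, -0.5, -0.1]
opening: 0.0513
t 48.7 tcp [ 0.4382 -0.1234  0.3121] open 0.051334645003241614 F [ 0.4 -0.5 -0.1] M [-0.04  0.02 -0.05] q [-0.45 -0.24  1.85 -0.    1.53 -0.45]
[[ 0.003 -0.     1.   ]
 [-0.002  1.     0.   ]
 [-1.    -0.002  0.003]]
lid (array([ 0.4375, -0.1248,  0.0415]), np.float64(0.0002)) 0.01686450737413056
mat (array([ 0.4368, -0.1226,  0.0613]), np.float64(0.0004))
c1 808 z 0.0844 ring (array([ 0.6457, -0.1002,  0.0306]), np.float64(0.0003))
c3 785 z 0.0846 ring (array([0.4619, 0.0271, 0.0302]), np.float64(0.0009))
c2 few 0
c4 few 0
S1 (np.int64(2134), np.False_, (array([ 0.6473, -0.1   ,  0.0492]), np.float64(0.0005)))
S2 (np.int64(652), np.True_, (array([0.6026, 0.068 , 0.0118]), np.float64(0.0086)))
S3 (np.int64(2298), np.True_, (array([0.4624, 0.0278, 0.0492]), np.float64(0.0004)))
S4 None
```

View pics/s21.png

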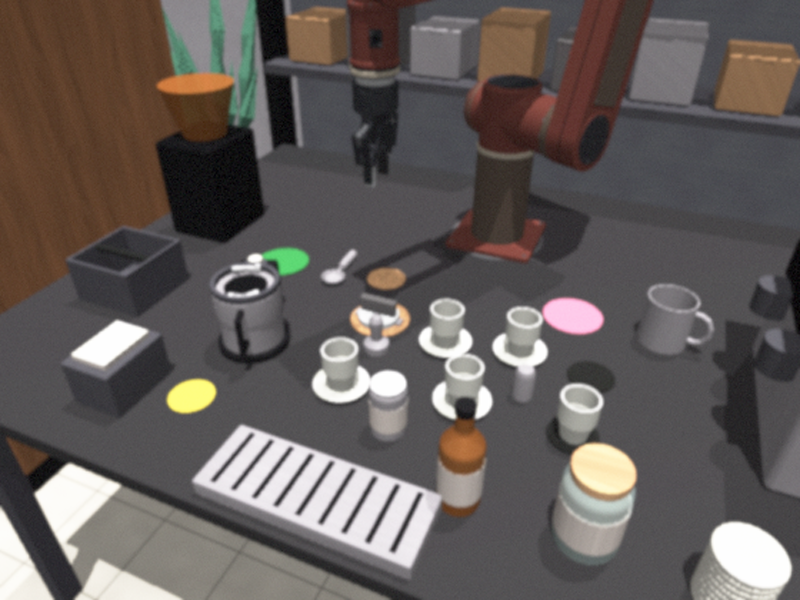

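```bash
python3 -c "
from bench import *
print(close_job())"
```

```text
the job is handed in; nothing more can be done
None
```

The whole coffee order was carried out and handed in at about 49 s. `close_job()` gives no verdict, so this rests on my own checks.

- **Lid on:** I put it in the frother and twisted it clockwise to the hard stop. The twisting moment rose to about 3 N m, and the handle lay at about 24°, along the frother's x axis.
- **Start button:** I pressed it with about 19 N. I did not read its travel directly. The force while backing off fitted a spring over roughly 6 mm, so I take it as fully down.
- **Cups:** All four saucers have a cup, within about 2 mm of the middle by the wrist camera. The fifth cup (cup1) still stands on coasterA. Nothing moved more than expected on any saucer.
- **Lid off:** I twisted it loose, lifted it off and laid it handle up about 2 mm from the middle of the larger cork mat. The disc top measured 16.9 mm high, as it should lying flat on the mat.
- **Last look:** The final scene picture showed everything upright and the bystanders in place, with the gripper clear at 0.31 m. At that point the wrist camera could not see saucers 2 and 4, so for those two I relied on the scene picture and earlier close-ups.
- **Disagreement:** The wrist and side cameras differed by a steady 2 to 3 mm in y. I worked with differences within one camera, so it did not affect the placing.

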